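# Feel and rack the tripod leg pins

### The job

Lay every tripod leg pin from the table across the two rails of the notched pin rack, one to a notch, fully down, about centred on the rails, all with the chamfered end towards the rack's dark fence. The two ends look much alike, so tell them apart by feel, pressing a pin's end into the bore of the steel gauge block: a chamfered end slips in nearly a centimetre, a square end stops at the face. Leave the other gear where it lies.

Things in the scene. Friction and masses are not known exactly. Their poses are not given: they have to be found in the camera images.
- pin1: Bare aluminium tripod leg pin, 120 mm long, 0.16-0.28 kg: round shaft 24 mm in diameter, square collar 30 x 30 mm, 40 mm long, at mid-length. One end is square, the other chamfered (last 12 mm taper to 11 mm diameter); which one, +x or -x, differs from pin to pin. Origin at mid-length on the axis, 15 mm above the table at first; x along the shaft. 4 or 5 pins are present
- pin2: Bare aluminium tripod leg pin, 120 mm long, 0.16-0.28 kg: round shaft 24 mm in diameter, square collar 30 x 30 mm, 40 mm long, at mid-length. One end is square, the other chamfered (last 12 mm taper to 11 mm diameter); which one, +x or -x, differs from pin to pin. Origin at mid-length on the axis, 15 mm above the table at first; x along the shaft. 4 or 5 pins are present
- pin3: Bare aluminium tripod leg pin, 120 mm long, 0.16-0.28 kg: round shaft 24 mm in diameter, square collar 30 x 30 mm, 40 mm long, at mid-length. One end is square, the other chamfered (last 12 mm taper to 11 mm diameter); which one, +x or -x, differs from pin to pin. Origin at mid-length on the axis, 15 mm above the table at first; x along the shaft. 4 or 5 pins are present
- pin4: Bare aluminium tripod leg pin, 120 mm long, 0.16-0.28 kg: round shaft 24 mm in diameter, square collar 30 x 30 mm, 40 mm long, at mid-length. One end is square, the other chamfered (last 12 mm taper to 11 mm diameter); which one, +x or -x, differs from pin to pin. Origin at mid-length on the axis, 15 mm above the table at first; x along the shaft. 4 or 5 pins are present
- pin5: Bare aluminium tripod leg pin, 120 mm long, 0.16-0.28 kg: round shaft 24 mm in diameter, square collar 30 x 30 mm, 40 mm long, at mid-length. One end is square, the other chamfered (last 12 mm taper to 11 mm diameter); which one, +x or -x, differs from pin to pin. Origin at mid-length on the axis, 15 mm above the table at first; x along the shaft. 4 or 5 pins are present
- gauge: Fixed steel gauge block: an upright plate 80 mm wide (y), 24 mm thick (x, faces at -12 and +12 mm), top 100 mm above the table, on a base 90 x 100 x 10 mm. Origin on the table under the plate's middle; x is the bore's direction, -x faces roughly to the robot.
- bore (a point): Centre of the gauge's through bore, 21 mm in diameter, 70 mm above the table, midway between the plate's faces, open at both faces (12 mm either way along the gauge's x). A square end stops at the face; a chamfered end goes in about 9 mm.
- rack: Fixed wooden pin rack: two raised rails 20 mm wide, 370 mm long (y), at x = -40 and +40 mm, with five flat notches 60 mm above the table, 70 mm apart, between 45-degree ridges 28 mm high. A racked pin lies along x over both rails, axis 72 mm above the table, collar in the 60 mm gap (floor at 12 mm). Dark fence, 110 mm high, along the +x side. Origin on the table midway between the rails.
- notch1 (a point): Bottom of notch 1 of the rack midway between the two rails, 60 mm above the table; a racked pin's axis passes 12 mm above it.
- notch2 (a point): Bottom of notch 2 of the rack midway between the two rails, 60 mm above the table; a racked pin's axis passes 12 mm above it.
- notch3 (a point): Bottom of notch 3 of the rack midway between the two rails, 60 mm above the table; a racked pin's axis passes 12 mm above it.
- notch4 (a point): Bottom of notch 4 of the rack midway between the two rails, 60 mm above the table; a racked pin's axis passes 12 mm above it.
- notch5 (a point): Bottom of notch 5 of the rack midway between the two rails, 60 mm above the table; a racked pin's axis passes 12 mm above it.
- fence (a point): Point on the fence's inner face at its middle, 83 mm along the rack's x, 75 mm above the table.
- carabiner1: Purple twistlock carabiner, 115 x 70 mm, lying flat; a bystander, leave it alone. Origin at the centre of its underside.
- carabiner2: Purple twistlock carabiner, 115 x 70 mm, lying flat; a bystander, leave it alone. Origin at the centre of its underside.
- pulley: Grey steel rescue pulley, 100 x 60 x 38 mm; a bystander, leave it alone. Origin at the centre of its underside.
- helmet_clip: Black polymer helmet clip, 80 x 40 x 31 mm; a bystander, leave it alone. Origin at the centre of its underside.
- feeler_gauge: Brass feeler gauge, 100 mm long, 11 mm high; a bystander, leave it alone. Origin at the centre of its underside.
- grease_tin: Small steel tin, 60 mm diameter, 45 mm high; a bystander, leave it alone. Origin at the centre of its underside.
- mug: White mug, 80 mm diameter, 90 mm high; a bystander, leave it alone. Origin at the centre of its underside.
Mind the look-alikes: they are no part of the job. Leave any blue, green or orange look-alike of the pin4 alone.

How it is judged:
On the way:
1. a pin's end has been pressed against or into the gauge block's bore, in line with it (((distance between pin1 and bore below 0.08 m and contact force between pin1 and gauge above 0.5 N and angle between the x axis of pin1 and the x axis of gauge, either way round below 0.2 rad) or (distance between pin2 and bore below 0.08 m and contact force between pin2 and gauge above 0.5 N and angle between the x axis of pin2 and the x axis of gauge, either way round below 0.2 rad) or (distance between pin3 and bore below 0.08 m and contact force between pin3 and gauge above 0.5 N and angle between the x axis of pin3 and the x axis of gauge, either way round below 0.2 rad) or (distance between pin4 and bore below 0.08 m and contact force between pin4 and gauge above 0.5 N and angle between the x axis of pin4 and the x axis of gauge, either way round below 0.2 rad) or (distance between pin5 and bore below 0.08 m and contact force between pin5 and gauge above 0.5 N and angle between the x axis of pin5 and the x axis of gauge, either way round below 0.2 rad))).
At the end, for the whole second after the job is handed in: Every pin present lies still (below 0.04 m/s) across both rails in a notch, its axis 68 to 76.5 mm above the table, along the rack's x within 0.12 rad, its middle no more than 16 mm short of midway between the rails and no more than 20 mm beyond it towards the fence, chamfered end towards the fence (x of each of pin1_chamfered_end, pin2_chamfered_end, pin3_chamfered_end, pin4_chamfered_end, pin5_chamfered_end in the frame of rack above 0.03 m and angle between the x axis of each of pin1, pin2, pin3, pin4, pin5 and the x axis of rack, either way round below 0.12 rad and x of pin1 in the frame of rack between -0.016 and 0.02 m and z of pin1 in the frame of rack between 0.068 and 0.0765 m and y of pin1 in the frame of rack between -0.155 and 0.155 m and linear speed of each of pin1, pin2, pin3, pin4, pin5 below 0.04 m/s and x of pin2 in the frame of rack between -0.016 and 0.02 m and z of pin2 in the frame of rack between 0.068 and 0.0765 m and y of pin2 in the frame of rack between -0.155 and 0.155 m and x of pin3 in the frame of rack between -0.016 and 0.02 m and z of pin3 in the frame of rack between 0.068 and 0.0765 m and y of pin3 in the frame of rack between -0.155 and 0.155 m and x of pin4 in the frame of rack between -0.016 and 0.02 m and z of pin4 in the frame of rack between 0.068 and 0.0765 m and y of pin4 in the frame of rack between -0.155 and 0.155 m and x of pin5 in the frame of rack between -0.016 and 0.02 m and z of pin5 in the frame of rack between 0.068 and 0.0765 m and y of pin5 in the frame of rack between -0.155 and 0.155 m); the robot touches nothing.
It fails at once if a bystander is shifted by more than 40 mm (distance of any of carabiner1, carabiner2, pulley, helmet_clip, feeler_gauge, grease_tin, mug from where it was at the start of the episode above 0.04 m).
Of pin1, pin2, pin3, pin4, pin5 only 4 to 5 are there at a start; the rules pass over those that are not, and their reading is None.
At some moment in a run one of pin1, pin2, pin3, pin4, pin5 may be knocked a few centimetres aside while the robot is not near it.
It also fails if it takes over 210 s, if anything falls off the work surface, if the arm or the gripper's body presses on something with over 40 N, if the wrist force passes 120 N, or if a joint passes its speed limit or range.

### The arm

A 6-joint arm with a two-finger parallel gripper is mounted at the origin on the work surface. World frame = base frame: x ahead of the robot, y to its left, z up, the work surface at z = 0. Lengths are in m, angles in rad, forces in N, time in s.
With the tool pointing down it reaches from about 0.375 to 0.925 m from the base axis. Payload 5.7 kg.
Tool frame: the origin (TCP) lies at the very end of the fingers, on their centre line; the grasp point (between the pads) lies 19 mm behind it; z points along the fingers, y is the line along which they close (so a half turn about z gives the same grasp; the last joint's range is limited). The gripper opens to 88 mm and grips with 3 to 60 N. Pads are 20 mm wide; open, the fingers measure 115 mm over their backs; the gripper's body (75 mm by 178 mm) begins 61 mm behind the grasp point.
Start: joints at [-1.363, 0.359, 1.51, -0, 1.272, -0.115], TCP at [0.19, -0.569, 0.223] pointing down, gripper open.
Joint ranges: [-2.97, 2.97], [-1.01, 2.36], [0.21, 2.38], [-0.96, 4.11], [0.2, 2.71], [-2.98, 2.98]. Speed limits (rad/s): [2.39, 2.39, 3.14, 3.14, 3.14, 3.14].

### API

Orientations are given as a 3x3 rotation matrix whose columns are the frame's x, y, z axes.
In Python, from plant import ctrl gives the robot as it stands.
- The arm moves only by the tool play_rows, never from a script. Its argument "motion" is a list of rows, each an object of numbers: "ax", "ay", "az": the turn, a rotation vector about the tool's x, y, z in units of 0.5 rad (1.0 is 0.5 rad); "dx", "dy", "dz": the shift along the tool's x, y, z in units of 2 cm (1.0 is 2 cm); "gripper": the opening, from 0 (shut) to 1 (fully open). A call has 1 to 12 rows; each row shifts and turns the commanded pose from where the row before left it, along the tool's axes as they then stand; what a row does not reach is not made up. A row lasts 1/12 s, in which the tool goes at most 41.7 mm and 7.16 degrees, less where a joint would pass 70% of its speed; a pose out of reach is approached as far as the arm can. A call with a number of a shift or a turn outside -1 to 1 is refused whole. A call with a gripper value outside its range is refused whole. The fingers move at their own pace and stop on an object; the grip force is fixed at half the most. Time passes only in rows, so rows that do not move let the fingers close. It gives the time, the measured TCP pose, the force, the opening and the grip force at its end, in the units of the state.
- ctrl.sense(): the state, without advancing time (a new reading comes with each control period).
- ctrl.snapshot(name): name is "scene" or "top" or "wrist"; returns the picture (384x512x3 uint8, red, green, blue); there is no depth.
- ctrl.get_calibration(name): a dict with "mtx" (3x3 intrinsics, pixels), "dist" ([k1, k2, p1, p2, k3] as OpenCV has them; the pictures are not rectified), "rvec" (rotation vector, rad) and "tvec" (3), from world to camera coordinates, as OpenCV has them; the wrist camera has in their place "T_tool_cam" (4x4, takes a point from camera to tool coordinates, whose origin is the TCP and whose axes are the flange's). Camera axes: x right, y down, z forward; pixel columns grow to the right and rows downward; lengths in m; the calibration is good to about 2 mm. A picture is of the moment at which its call begins: read the wrist's pose just before it. get_calibration takes no time and is no camera call.
- ctrl.sign_off(): hands the job in; it is judged then, once.
Trained networks look in the newest picture that a camera, given by its name, has taken for a name from the list of things; names that differ only in an ending like _2 or _b are one class to them, and where a whole thing is asked for, a point or a joint stands for the part that bears it (a point fixed in the world has none). Each returns a list of dicts, best first, with "score" (0 to 1); they miss things now and then, are a little off and sometimes report something else, mostly with a low value. They report only what shows in the picture. A call takes as long as a camera call. They do not tell look-alikes from the thing itself.
- ctrl.spot_in(camera, name): "xyz" ([x, y, z] in m, in world coordinates, good to about 4 mm: the middle of the surface that is visible of it).
- ctrl.place_of(camera, name): "xyz" ([x, y, z] in m, in world coordinates, good to about 4 mm: a listed point, or the origin of a listed thing).
The state is a dict: "clock": time; "joint_positions": joint angles; "joint_vel": joint speeds; "joint_torque": joint torques, N m; "tool_pos": TCP position; "tool_rot": TCP orientation; "ft_force": force on the tool from outside, world axes, zero at the start; "ft_torque": the same for the moment, N m; "finger_gap": finger opening in m; "gripper_force": force on a finger pad.
Only numpy, scipy, OpenCV 4.12 (cv2) and the standard library are available. Lean on these libraries where they do the work, as an engineer would, in place of code of your own. Each camera call takes 0.05 s, during which the arm holds its last target. There are 200 camera calls.

## Working session

There is one attempt and no reset: what is moved stays moved. The work goes in short steps, Python scripts to look and compute and a tool call to move; the robot and the scene stay as the last step left them, time stands still between calls to the robot, and variables do not carry over. Pictures are saved under pics/ and viewed, at most 14 in all, crops included, and the job is handed in when it is done.

Besides the shell and the picture viewer there is one more tool, called after ">>>" as a command line: name --argument value ..., lists and objects as JSON in quotes. play_rows: Moves the arm, as the interface text tells. Shifts and turns lie within -1 to 1; 1 stands for 2 cm of shift or 0.5 rad of turn. Its arguments: {"type":"object","properties":{"motion":{"type":"array"}},"required":["motion"]}

```bash
ls; mkdir -p pics
python3 - <<'E'
from plant import ctrl
import cv2
for n in("top","scene"):
    im=ctrl.snapshot(n); cv2.imwrite(f"pics/{n}0.png",cv2.resize(im[:,:,::-1],(800,600),interpolation=cv2.INTER_CUBIC))
    c=ctrl.get_calibration(n); print(n,c)
for n in ["pin1","gauge","bore","rack","notch1","notch5","fence"]:
    for cam in("top","scene"):
        print(n,cam,[(d['score'],[round(float(v),3) for v in d['xyz']]) for d in ctrl.place_of(cam,n)][:9])
print(ctrl.get_calibration("wrist"))
s=ctrl.sense();print(s)
E
```

```text
pics
top {'mtx': array([[472.29714261,   0.        , 256.62743397],
       [  0.        , 472.29714261, 189.01242616],
       [  0.        ,   0.        ,   1.        ]]), 'dist': array([0.0407371, 0.       , 0.       , 0.       , 0.       ]), 'rvec': array([ 2.17947715, -2.18905797,  0.07936101]), 'tvec': array([-0.00822495,  0.49269894,  1.33857485])}
scene {'mtx': array([[418.57612793,   0.        , 258.01940707],
       [  0.        , 418.57612793, 200.13895776],
       [  0.        ,   0.        ,   1.        ]]), 'dist': array([0.03742798, 0.        , 0.        , 0.        , 0.        ]), 'rvec': array([ 1.05292882,  2.60037994, -0.78104381]), 'tvec': array([ 0.36310484, -0.2472507 ,  1.70295788])}
pin1 top [(0.93, [0.45, 0.067, 0.013]), (0.92, [0.266, 0.427, 0.015]), (0.87, [0.252, -0.287, 0.018]), (0.84, [0.448, 0.165, 0.014]), (0.81, [0.267, 0.232, 0.015]), (0.77, [0.464, 0.257, 0.014]), (0.7, [0.42, -0.047, 0.014]), (0.61, [0.438, -0.137, 0.017]), (0.58, [0.402, -0.423, 0.016])]
pin1 scene [(0.78, [0.269, 0.237, 0.017]), (0.74, [0.465, 0.262, 0.018]), (0.67, [0.419, -0.047,
[... 2090 characters left out ...]
4793e+00, -1.15098085e-01]), 'joint_vel': array([-0.00015752,  0.00111798, -0.00035018,  0.00112191, -0.00143016,
        0.00015724]), 'joint_torque': array([-3.28908631e-03, -5.15280461e+01, -2.71116883e+01,  6.77940133e-02,
        2.42101075e-02, -2.40867456e-05]), 'tool_pos': array([ 0.19032215, -0.56896626,  0.22264035]), 'tool_rot': array([[ 9.48356385e-01,  3.17206821e-01, -8.12418853e-07],
       [ 3.17206819e-01, -9.48356377e-01,  1.27380407e-04],
       [ 3.96354715e-05, -1.21059727e-04, -9.99999992e-01]]), 'ft_force': array([ 0.77043457,  0.0162677 , -0.09665121]), 'ft_torque': array([-0.03746325,  0.03312088, -0.01227676]), 'gripper_force': 0.0, 'finger_gap': 0.0878132551587932}
```

View pics/top0.png

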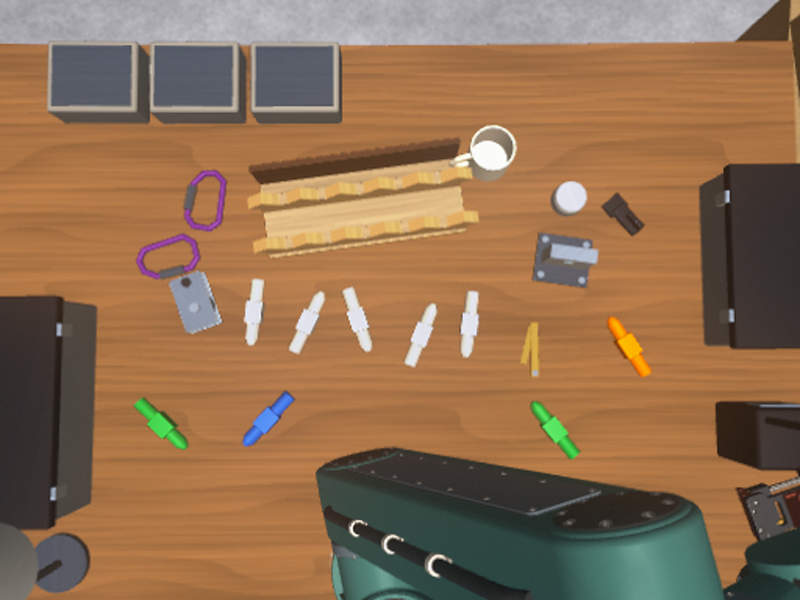

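View pics/scene0.png

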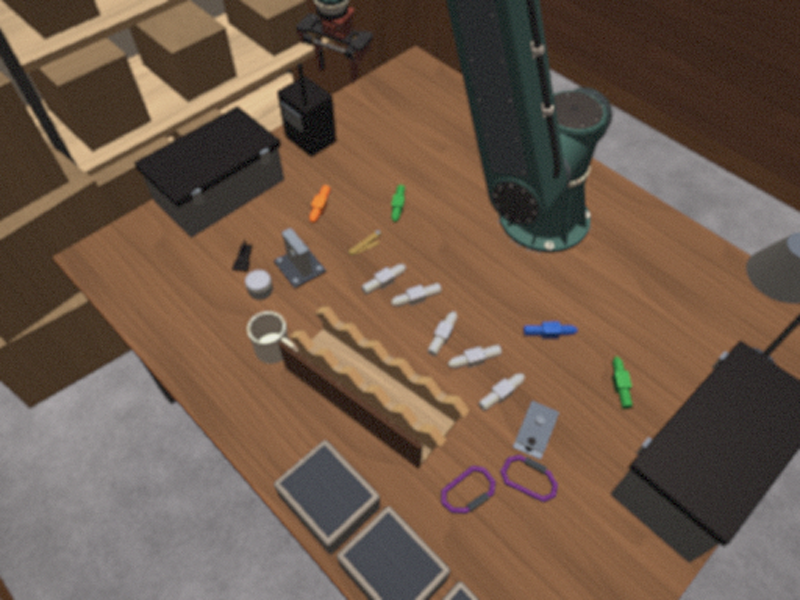

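The five white/bare-metal pins (top view, 800-px scale) are at (255,312), (308,322), (357,320), (421,335) and (470,325). The blue (268,418), green (160,423)/(555,430) and orange (629,346) ones are look-alikes. The gauge is at (566,260) and the rack at (365,210), with its dark fence on the far (+x) side.

```bash
cat > h.py <<'E'
import numpy as np, cv2
from plant import ctrl
def cam(n):
    c=ctrl.get_calibration(n)
    if 'rvec' in c: R=cv2.Rodrigues(c['rvec'])[0]; t=np.array(c['tvec']).ravel()
    else:
        s=ctrl.sense(); T=np.eye(4); T[:3,:3]=s['tool_rot']; T[:3,3]=s['tool_pos']
        M=np.linalg.inv(T@c['T_tool_cam']); R,t=M[:3,:3],M[:3,3]
    return c['mtx'],c['dist'],R,t
def unproj(C,px,z):
    K,d,R,t=C
    r=cv2.undistortPoints(np.float64(px).reshape(-1,1,2),K,d).reshape(-1,2)
    r=np.c_[r,np.ones(len(r))]@R; o=-R.T@t
    return o+r*((z-o[2])/r[:,2])[:,None]
def pins(n,im,C,amin):
    hsv=cv2.cvtColor(im,cv2.COLOR_RGB2HSV)
    m=((hsv[...,1]<45)&(hsv[...,2]>150)).astype(np.uint8)
    cs,_=cv2.findContours(m,cv2.RETR_EXTERNAL,cv2.CHAIN_APPROX_NONE); out=[]
    for c in cs:
        if cv2.contourArea(c)<amin: continue
        w=unproj(C,c.reshape(-1,2),0.015)[:,:2].astype(np.float32)
        (x,y),(a,b),_=cv2.minAreaRect(w)
        if not(.09<max(a,b)<.14 and .022<min(a,b)<.05): continue
        f=cv2.fillPoly(np.zeros_like(m),[c],1); ys,xs=np.nonzero(f)
        p=unproj(C,np.c_[xs,ys],0.015)[:,:2]; mu=p.mean(0)
        ax=np.linalg.eigh(np.cov((p-mu).T))[1][:,1]; ax*=np.sign(ax[0])
        u=(p-mu)@ax; v=(p-mu)@np.array([-ax[1],ax[0]]); lo,hi=u.min(),u.max()
        mid=mu+ax*(lo+hi)/2
        # widths of last 8 mm / next at the -/+ ends
        wd=lambda k:np.ptp(v[k]) if k.any() else 0
        out.append((mid.round(4),round(float(np.arctan2(ax[1],ax[0])),3),round(hi-lo,3),[round(wd((u<lo+.006)),3),round(wd((u>hi-.006)),3)],c.reshape(-1,2).mean(0).round()))
    return out
def yaw(): 
    R=ctrl.sense()['tool_rot']; return np.arctan2(R[1,0],R[0,0])
def plan(x,y,z,w):
    "turn first (az), then shifts in tool axes of yaw w; units of the moves"
    s=ctrl.sense(); p=s['tool_pos']; a=yaw(); d=np.array([x,y])-p[:2]
    da=(a-w+np.pi)%(2*np.pi)-np.pi
    print('pose',p.round(4),'yaw',round(a,3),'q6',round(s['joint_positions'][5],2))
    print('az tot %.3f | dx %.3f dy %.3f dz %.3f'%(da/.5,(d@[np.cos(w),np.sin(w)])/.02,(d@[np.sin(w),-np.cos(w)])/.02,(p[2]-z)/.02))
E
python3 - <<'E'
from h import *
import numpy as np
im=ctrl.snapshot("top"); C=cam("top")
for p in pins("top",im,C,60): print(p)
b=unproj(C,np.array([[540,233],[592,240],[585,287],[533,280]])*.64,.01); print(b.round(4))
plan(.45,.067,.25,0)
E
```

```text
(array([ 0.4213, -0.0465]), -0.391, np.float64(0.119), [np.float64(0.018), np.float64(0.009)], array([269., 214.]))
(array([0.4459, 0.1628]), -0.447, np.float64(0.12), [np.float64(0.017), np.float64(0.008)], array([196., 206.]))
(array([ 0.4407, -0.135 ]), -0.129, np.float64(0.121), [np.float64(0.009), np.float64(0.015)], array([300., 206.]))
(array([0.4494, 0.0702]), 0.323, np.float64(0.121), [np.float64(0.009), np.float64(0.015)], array([229., 204.]))
(array([0.4643, 0.2614]), -0.104, np.float64(0.119), [np.float64(0.012), np.float64(0.017)], array([162., 199.]))
[[ 0.6082 -0.2691  0.01  ]
 [ 0.5945 -0.3649  0.01  ]
 [ 0.5072 -0.3501  0.01  ]
 [ 0.5206 -0.2546  0.01  ]]
pose [ 0.1903 -0.569   0.2226] yaw 0.323 q6 -0.12
az tot 0.646 | dx 12.984 dy -31.799 dz -1.368
```

```bash
python3 -c "
from h import *
plan(.4407,-.135,.13,-.129)"
```

```text
pose [ 0.1903 -0.569   0.2226] yaw 0.323 q6 -0.12
az tot 0.904 | dx 9.623 dy -23.129 dz 4.632
```

>>> play_rows --motion '[{"az":0.226},{"az":0.226},{"az":0.226},{"az":0.226},{"dx":0.4,"dy":-0.96},{"dx":0.4,"dy":-0.96},{"dx":0.4,"dy":-0.96},{"dx":0.4,"dy":-0.96},{"dx":0.4,"dy":-0.96},{"dx":0.4,"dy":-0.96},{"dx":0.4,"dy":-0.96},{"dx":0.4,"dy":-0.96}]'

```text
validation failed for argument at $.mo...
```

>>> play_rows --motion '[{"dx":0.4,"dy":-0.96,"dz":0.25},{"dx":0.4,"dy":-0.96,"dz":0.25},{"dx":0.4,"dy":-0.96,"dz":0.25},{"dx":0.4,"dy":-0.96,"dz":0.25},{"dx":0.4,"dy":-0.96,"dz":0.25},{"dx":0.4,"dy":-0.96,"dz":0.25},{"dx":0.4,"dy":-0.96,"dz":0.25},{"dx":0.4,"dy":-0.96,"dz":0.25},{"dx":0.4,"dy":-0.96,"dz":0.25},{"dx":0.4,"dy":-0.96,"dz":0.25},{"dx":0.4,"dy":-0.96,"dz":0.25},{"dx":0.4,"dy":-0.96,"dz":0.25}]'

```text
validation failed for argument at $.mo...
```

>>> play_rows --motion '[{"dx":0.4,"dy":-0.96,"dz":0.4},{"dx":0.4,"dy":-0.96,"dz":0.4},{"dx":0.4,"dy":-0.96,"dz":0.4},{"dx":0.4,"dy":-0.96,"dz":0.4},{"gripper":0.7},{}]'

```text
validation failed for argument at $.mo...
```

```bash
cat > look.py <<'E'
import sys
from h import *
s=ctrl.sense(); im=ctrl.snapshot("wrist"); C=cam("wrist")
cv2.imwrite(f"pics/{sys.argv[1]}.png",cv2.resize(im[:,:,::-1],(800,600),interpolation=cv2.INTER_CUBIC))
P=pins("wrist",im,C,300)
P.sort(key=lambda q:np.hypot(*(q[0]-s['tool_pos'][:2])))
for p in P: print(p)
print(s['clock'])
if P: m,a=P[0][:2]; plan(m[0],m[1],.004,a)
E
python3 look.py w1
```

```text
(array([ 0.3712, -0.7675]), 0.106, np.float64(0.098), [np.float64(0.028), np.float64(0.045)], array([442.,  83.]))
0.85
pose [ 0.1903 -0.569   0.2226] yaw 0.323 q6 -0.12
az tot 0.434 | dx 7.943 dy 10.827 dz 10.932
```

View pics/w1.png

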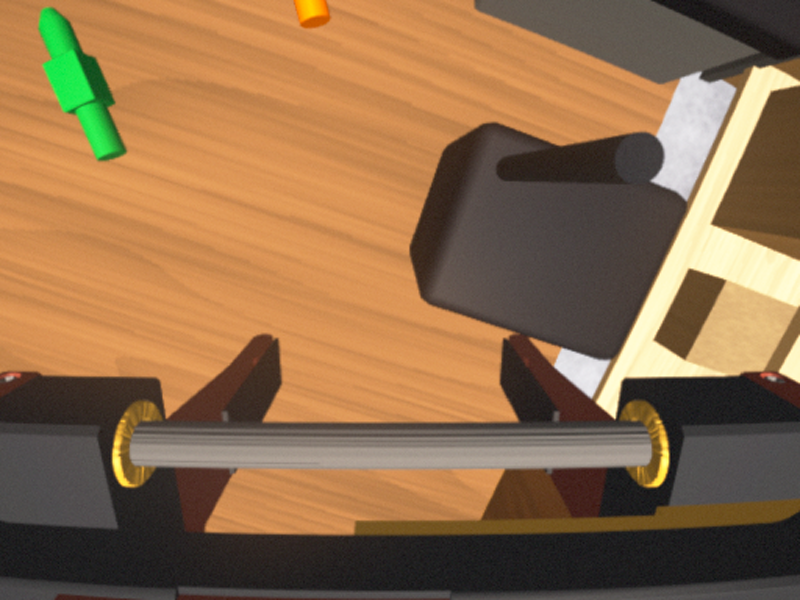

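The wrist view shows only the green look-alike at (80,85) and the finger tips at row ~345: nothing has moved, the rows were refused. Trying with all fields given.

>>> play_rows --motion '[{"ax":0,"ay":0,"az":0.226,"dx":0,"dy":0,"dz":0,"gripper":0.7}]'

```text
clock: 0.98
tool_pos: [0.1903, -0.5689, 0.2226]
tool_rot: [[0.978, 0.209, -0.0], [0.209, -0.978, 0.0], [-0.0, -0.0, -1.0]]
ft_force: [0.1, -0.3, 0.0]
finger_gap: 0.0839
gripper_force: 0.0
```

>>> play_rows --motion '[{"ax":0,"ay":0,"az":0.226,"dx":0,"dy":0,"dz":0,"gripper":0.7},{"ax":0,"ay":0,"az":0.226,"dx":0,"dy":0,"dz":0,"gripper":0.7},{"ax":0,"ay":0,"az":0.226,"dx":0,"dy":0,"dz":0,"gripper":0.7},{"ax":0,"ay":0,"az":0,"dx":0.33,"dy":-0.99,"dz":0,"gripper":0.7},{"ax":0,"ay":0,"az":0,"dx":0.33,"dy":-0.99,"dz":0,"gripper":0.7},{"ax":0,"ay":0,"az":0,"dx":0.33,"dy":-0.99,"dz":0,"gripper":0.7},{"ax":0,"ay":0,"az":0,"dx":0.33,"dy":-0.99,"dz":0,"gripper":0.7},{"ax":0,"ay":0,"az":0,"dx":0.33,"dy":-0.99,"dz":0,"gripper":0.7},{"ax":0,"ay":0,"az":0,"dx":0.33,"dy":-0.99,"dz":0,"gripper":0.7},{"ax":0,"ay":0,"az":0,"dx":0.33,"dy":-0.99,"dz":0,"gripper":0.7},{"ax":0,"ay":0,"az":0,"dx":0.33,"dy":-0.99,"dz":0,"gripper":0.7},{"ax":0,"ay":0,"az":0,"dx":0.33,"dy":-0.99,"dz":0,"gripper":0.7}]'

```text
clock: 1.98
tool_pos: [0.2725, -0.399, 0.2227]
tool_rot: [[0.992, -0.129, 0.0], [-0.129, -0.992, -0.0], [0.0, 0.0, -1.0]]
ft_force: [1.2, 0.7, 0.2]
finger_gap: 0.0617
gripper_force: 0.0
```

>>> play_rows --motion '[{"ax":0,"ay":0,"az":0,"dx":0.33,"dy":-0.99,"dz":0,"gripper":0.7},{"ax":0,"ay":0,"az":0,"dx":0.33,"dy":-0.99,"dz":0,"gripper":0.7},{"ax":0,"ay":0,"az":0,"dx":0.33,"dy":-0.99,"dz":0,"gripper":0.7},{"ax":0,"ay":0,"az":0,"dx":0.33,"dy":-0.99,"dz":0,"gripper":0.7},{"ax":0,"ay":0,"az":0,"dx":0.33,"dy":-0.99,"dz":0,"gripper":0.7},{"ax":0,"ay":0,"az":0,"dx":0.33,"dy":-0.99,"dz":0,"gripper":0.7},{"ax":0,"ay":0,"az":0,"dx":0.33,"dy":-0.99,"dz":0.6,"gripper":0.7},{"ax":0,"ay":0,"az":0,"dx":0.33,"dy":-0.99,"dz":0.6,"gripper":0.7},{"ax":0,"ay":0,"az":0,"dx":0.33,"dy":-0.99,"dz":0.6,"gripper":0.7},{"ax":0,"ay":0,"az":0,"dx":0.33,"dy":-0.99,"dz":0.6,"gripper":0.7},{"ax":0,"ay":0,"az":0,"dx":0.33,"dy":-0.99,"dz":0.6,"gripper":0.7},{"ax":0,"ay":0,"az":0,"dx":0.33,"dy":-0.99,"dz":0.6,"gripper":0.7}]'

```text
clock: 2.98
tool_pos: [0.3818, -0.1737, 0.1504]
tool_rot: [[0.992, -0.129, 0.001], [-0.129, -0.992, -0.0], [0.001, 0.0, -1.0]]
ft_force: [-0.6, -0.8, -0.5]
finger_gap: 0.0614
gripper_force: 0.0
```

>>> play_rows --motion '[{"ax":0,"ay":0,"az":0,"dx":0.33,"dy":-0.99,"dz":0.6,"gripper":0.7},{"ax":0,"ay":0,"az":0,"dx":0.33,"dy":-0.99,"dz":0.4,"gripper":0.7},{"ax":0,"ay":0,"az":0,"dx":0,"dy":0,"dz":0,"gripper":0.7}]'

```text
clock: 3.23
tool_pos: [0.3993, -0.1341, 0.1294]
tool_rot: [[0.992, -0.127, -0.002], [-0.127, -0.992, 0.002], [-0.002, -0.002, -1.0]]
ft_force: [-0.5, 0.3, 1.1]
finger_gap: 0.0615
gripper_force: 0.0
```

```bash
python3 look.py w2
```

```text
(array([ 0.4416, -0.1361]), -0.126, np.float64(0.123), [np.float64(0.013), np.float64(0.019)], array([245., 139.]))
(array([ 0.4211, -0.0448]), -0.393, np.float64(0.126), [np.float64(0.019), np.float64(0.011)], array([159., 174.]))
(array([0.4497, 0.0768]), 0.325, np.float64(0.125), [np.float64(0.012), np.float64(0.019)], array([ 39., 161.]))
3.2333
pose [ 0.3993 -0.1356  0.1301] yaw -0.126 q6 1.21
az tot -0.000 | dx 2.101 dy -0.239 dz 6.305
```

View pics/w2.png

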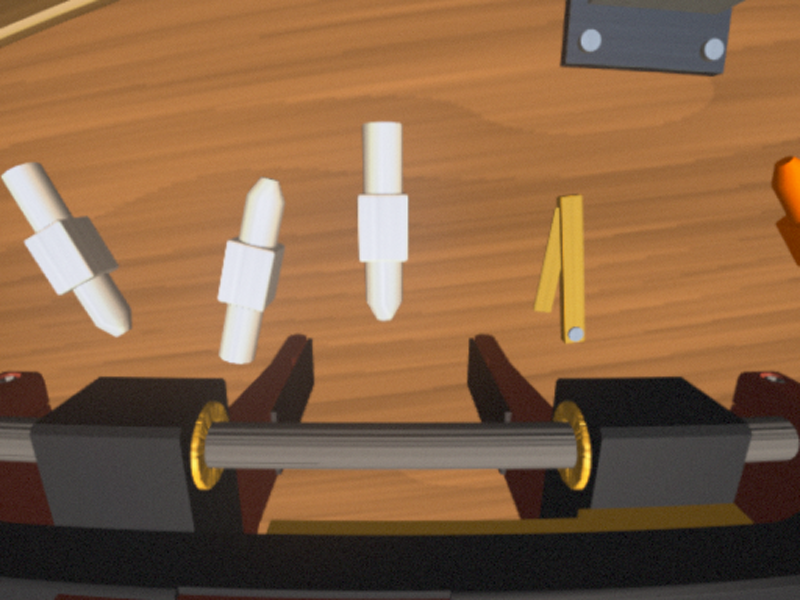

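Wrist view: pin at (383,220) has its taper at the near end (385,310) and a flat end at the far side (383,128). Neighbours at (250,270) (taper far) and (70,250) (taper near). The brass feeler gauge at (565,265) is clear of the right finger. I'll check each by feel. Grasp the middle one.

>>> play_rows --motion '[{"ax":0,"ay":0,"az":0,"dx":0.7,"dy":-0.08,"dz":0.9,"gripper":0.7},{"ax":0,"ay":0,"az":0,"dx":0.7,"dy":-0.08,"dz":0.9,"gripper":0.7},{"ax":0,"ay":0,"az":0,"dx":0.7,"dy":-0.08,"dz":0.9,"gripper":0.7},{"ax":0,"ay":0,"az":0,"dx":0,"dy":0,"dz":0.9,"gripper":0.7},{"ax":0,"ay":0,"az":0,"dx":0,"dy":0,"dz":0.9,"gripper":0.7},{"ax":0,"ay":0,"az":0,"dx":0,"dy":0,"dz":0.9,"gripper":0.7},{"ax":0,"ay":0,"az":0,"dx":0,"dy":0,"dz":0.9,"gripper":0.7},{"ax":0,"ay":0,"az":0,"dx":0,"dy":0,"dz":0,"gripper":0},{"ax":0,"ay":0,"az":0,"dx":0,"dy":0,"dz":0,"gripper":0},{"ax":0,"ay":0,"az":0,"dx":0,"dy":0,"dz":0,"gripper":0},{"ax":0,"ay":0,"az":0,"dx":0,"dy":0,"dz":0,"gripper":0},{"ax":0,"ay":0,"az":0,"dx":0,"dy":0,"dz":0,"gripper":0}]'

```text
clock: 4.28
tool_pos: [0.4426, -0.138, 0.0058]
tool_rot: [[0.992, -0.129, 0.002], [-0.129, -0.992, -0.001], [0.002, 0.0, -1.0]]
ft_force: [-0.2, 2.2, 1.3]
finger_gap: 0.0318
gripper_force: 0.7
```

>>> play_rows --motion '[{"ax":0,"ay":0,"az":0,"dx":0,"dy":0,"dz":0,"gripper":0},{"ax":0,"ay":0,"az":0,"dx":0,"dy":0,"dz":-1,"gripper":0},{"ax":0,"ay":0,"az":0,"dx":0,"dy":0,"dz":-1,"gripper":0},{"ax":0,"ay":0,"az":0,"dx":0,"dy":0,"dz":-1,"gripper":0},{"ax":0,"ay":0,"az":0,"dx":0,"dy":0,"dz":-1,"gripper":0},{"ax":0,"ay":0,"az":0,"dx":0,"dy":0,"dz":-1,"gripper":0},{"ax":0,"ay":0,"az":0,"dx":0,"dy":0,"dz":-1,"gripper":0},{"ax":0,"ay":0,"az":0,"dx":0,"dy":0,"dz":0,"gripper":0}]'

```text
clock: 4.95
tool_pos: [0.444, -0.1386, 0.1281]
tool_rot: [[0.992, -0.128, 0.006], [-0.128, -0.992, -0.003], [0.006, 0.002, -1.0]]
ft_force: [0.9, 0.6, -1.0]
finger_gap: 0.0299
gripper_force: 30.0
```

```bash
cat > go.py <<'E'
# bore press pose / rack pose, args: target, grasp tcp z, flip(0/1), extra
import sys
from h import *
G=np.array([.558,-.310]); gy=-.142
E
python3 - <<'E'
from h import *
# refine gauge and rack from repeated estimates
ctrl.snapshot("top")
for n in("gauge","bore","rack","notch1","fence"):
    print(n,[(d['score'],np.round(d['xyz'],3).tolist()) for d in ctrl.place_of("top",n)][:6])
g=np.array([.558,-.310]);w=-.142; u=np.array([np.cos(w),np.sin(w)])
t=g-u*.080; print(t); plan(t[0],t[1],.0595,w+np.pi)
E
```

```text
gauge [(0.97, [0.561, -0.311, -0.002]), (0.31, [0.437, -0.138, 0.139])]
bore [(0.59, [0.558, -0.312, 0.07]), (0.38, [0.678, 0.352, -0.003]), (0.34, [0.439, -0.138, 0.137]), (0.29, [0.566, 0.424, 0.002])]
rack [(0.6, [0.645, 0.062, -0.002]), (0.52, [0.56, -0.31, 0.073]), (0.25, [0.437, -0.139, 0.139])]
notch1 [(0.94, [0.662, -0.08, 0.058]), (0.73, [0.644, 0.055, 0.062]), (0.59, [0.636, 0.127, 0.064])]
fence [(0.64, [0.725, 0.072, 0.074]), (0.5, [0.676, 0.35, -0.002])]
[ 0.47880521 -0.29867814]
pose [ 0.4408 -0.1371  0.1234] yaw -0.129 q6 1.25
az tot -6.258 | dx -3.026 dy -7.729 dz 3.197
```

>>> play_rows --motion '[{"ax":0,"ay":0,"az":-0.24,"dx":0,"dy":0,"dz":0,"gripper":0},{"ax":0,"ay":0,"az":-0.24,"dx":0,"dy":0,"dz":0,"gripper":0},{"ax":0,"ay":0,"az":-0.24,"dx":0,"dy":0,"dz":0,"gripper":0},{"ax":0,"ay":0,"az":-0.24,"dx":0,"dy":0,"dz":0,"gripper":0},{"ax":0,"ay":0,"az":-0.24,"dx":0,"dy":0,"dz":0,"gripper":0},{"ax":0,"ay":0,"az":-0.24,"dx":0,"dy":0,"dz":0,"gripper":0},{"ax":0,"ay":0,"az":-0.24,"dx":0,"dy":0,"dz":0,"gripper":0},{"ax":0,"ay":0,"az":-0.24,"dx":0,"dy":0,"dz":0,"gripper":0},{"ax":0,"ay":0,"az":-0.24,"dx":0,"dy":0,"dz":0,"gripper":0},{"ax":0,"ay":0,"az":-0.24,"dx":0,"dy":0,"dz":0,"gripper":0},{"ax":0,"ay":0,"az":-0.24,"dx":0,"dy":0,"dz":0,"gripper":0},{"ax":0,"ay":0,"az":-0.24,"dx":0,"dy":0,"dz":0,"gripper":0}]'

```text
clock: 6.25
tool_pos: [0.441, -0.1372, 0.1235]
tool_rot: [[0.251, 0.968, -0.002], [0.968, -0.251, 0.001], [0.001, -0.002, -1.0]]
ft_force: [0.5, 0.5, -1.8]
finger_gap: 0.0299
gripper_force: 30.0
```

>>> play_rows --motion '[{"ax":0,"ay":0,"az":-0.24,"dx":0,"dy":0,"dz":0,"gripper":0},{"ax":0,"ay":0,"az":-0.24,"dx":0,"dy":0,"dz":0,"gripper":0},{"ax":0,"ay":0,"az":-0.24,"dx":0,"dy":0,"dz":0,"gripper":0},{"ax":0,"ay":0,"az":-0.24,"dx":0,"dy":0,"dz":0,"gripper":0},{"ax":0,"ay":0,"az":-0.24,"dx":0,"dy":0,"dz":0,"gripper":0},{"ax":0,"ay":0,"az":-0.24,"dx":0,"dy":0,"dz":0,"gripper":0},{"ax":0,"ay":0,"az":-0.24,"dx":0,"dy":0,"dz":0,"gripper":0},{"ax":0,"ay":0,"az":-0.24,"dx":0,"dy":0,"dz":0,"gripper":0},{"ax":0,"ay":0,"az":-0.24,"dx":0,"dy":0,"dz":0,"gripper":0},{"ax":0,"ay":0,"az":-0.24,"dx":0,"dy":0,"dz":0,"gripper":0},{"ax":0,"ay":0,"az":-0.24,"dx":0,"dy":0,"dz":0,"gripper":0},{"ax":0,"ay":0,"az":-0.24,"dx":0,"dy":0,"dz":0,"gripper":0}]'

```text
clock: 7.25
tool_pos: [0.441, -0.1373, 0.1235]
tool_rot: [[-0.927, 0.375, -0.002], [0.375, 0.927, 0.001], [0.002, 0.0, -1.0]]
ft_force: [0.1, 0.5, -1.9]
finger_gap: 0.03
gripper_force: 30.0
```

>>> play_rows --motion '[{"ax":0,"ay":0,"az":-0.24,"dx":0,"dy":0,"dz":0,"gripper":0},{"ax":0,"ay":0,"az":-0.24,"dx":0,"dy":0,"dz":0,"gripper":0},{"ax":0,"ay":0,"az":0,"dx":-0.3,"dy":-0.96,"dz":0,"gripper":0},{"ax":0,"ay":0,"az":0,"dx":-0.3,"dy":-0.96,"dz":0,"gripper":0},{"ax":0,"ay":0,"az":0,"dx":-0.3,"dy":-0.96,"dz":0,"gripper":0},{"ax":0,"ay":0,"az":0,"dx":-0.3,"dy":-0.96,"dz":0,"gripper":0},{"ax":0,"ay":0,"az":0,"dx":-0.3,"dy":-0.96,"dz":0,"gripper":0},{"ax":0,"ay":0,"az":0,"dx":-0.3,"dy":-0.96,"dz":0,"gripper":0},{"ax":0,"ay":0,"az":0,"dx":-0.3,"dy":-0.96,"dz":0,"gripper":0},{"ax":0,"ay":0,"az":0,"dx":-0.3,"dy":-0.96,"dz":0,"gripper":0},{"ax":0,"ay":0,"az":0,"dx":0,"dy":0,"dz":0,"gripper":0},{"ax":0,"ay":0,"az":0,"dx":0,"dy":0,"dz":0,"gripper":0}]'

```text
clock: 8.25
tool_pos: [0.4657, -0.297, 0.1234]
tool_rot: [[-0.988, 0.152, -0.002], [0.152, 0.988, 0.001], [0.002, 0.001, -1.0]]
ft_force: [0.5, 0.1, -2.5]
finger_gap: 0.0298
gripper_force: 30.0
```

```bash
cat > go.py <<'E'
# args: bore|notchN flip dist_or_0 tcpz
import sys
from h import *
k,flip,d,z=sys.argv[1],int(sys.argv[2]),float(sys.argv[3]),float(sys.argv[4])
if k=='bore': P=np.array([.559,-.310]);w=-.142
s=P-d*np.array([np.cos(w),np.sin(w)]); plan(s[0],s[1],z,w+np.pi*flip)
f=ctrl.sense(); print(f['ft_force'].round(1),f['finger_gap'].round(4),f['clock'])
E
python3 go.py bore 1 .080 .061
python3 - <<'E'
from h import *
im=ctrl.snapshot("top"); 
cv2.imwrite("pics/g1.png",cv2.resize(im[110:210,270:400,::-1],(780,600),interpolation=cv2.INTER_CUBIC))
E
```

```text
pose [ 0.4657 -0.297   0.1234] yaw 2.989 q6 -2.11
az tot -0.021 | dx -0.710 dy 0.017 dz 3.118Traceback (most recent call last):
  File "go.py", line 7, in <module>
    f=ctrl.sense(); print(f['ft_force'].round(1),f['finger_gap'].round(4),f['clock'])
                                                 ^^^^^^^^^^^^^^^^^^^^^
AttributeError: 'float' object has no attribute 'round'
```

View pics/g1.png

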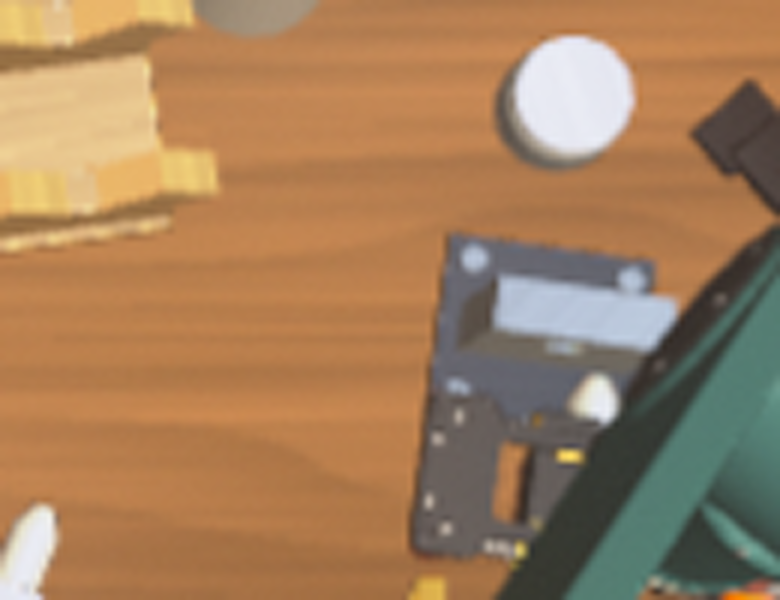

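The crop shows the gauge plate's bright top at (585,310), the bore on its front face at (565,347) and the held pin's end at (598,385), approaching in line. Lower and advance gently.

>>> play_rows --motion '[{"ax":0,"ay":0,"az":0,"dx":0,"dy":0,"dz":0.8,"gripper":0},{"ax":0,"ay":0,"az":0,"dx":0,"dy":0,"dz":0.8,"gripper":0},{"ax":0,"ay":0,"az":0,"dx":0,"dy":0,"dz":0.8,"gripper":0},{"ax":0,"ay":0,"az":0,"dx":0,"dy":0,"dz":0.7,"gripper":0},{"ax":0,"ay":0,"az":0,"dx":-0.35,"dy":0,"dz":0,"gripper":0},{"ax":0,"ay":0,"az":0,"dx":-0.35,"dy":0,"dz":0,"gripper":0},{"ax":0,"ay":0,"az":0,"dx":-0.2,"dy":0,"dz":0,"gripper":0},{"ax":0,"ay":0,"az":0,"dx":-0.1,"dy":0,"dz":0,"gripper":0},{"ax":0,"ay":0,"az":0,"dx":0,"dy":0,"dz":0,"gripper":0}]'

```text
clock: 9.05
tool_pos: [0.4875, -0.3001, 0.0636]
tool_rot: [[-0.989, 0.15, 0.002], [0.15, 0.989, -0.001], [-0.002, -0.001, -1.0]]
ft_force: [-0.3, 0.1, -1.1]
finger_gap: 0.0298
gripper_force: 30.0
```

>>> play_rows --motion '[{"ax":0,"ay":0,"az":0,"dx":-0.1,"dy":0,"dz":0,"gripper":0},{"ax":0,"ay":0,"az":0,"dx":0,"dy":0,"dz":0,"gripper":0}]'

```text
clock: 9.22
tool_pos: [0.4884, -0.3001, 0.0631]
tool_rot: [[-0.989, 0.15, 0.001], [0.15, 0.989, -0.0], [-0.001, -0.0, -1.0]]
ft_force: [0.3, 0.3, -1.5]
finger_gap: 0.03
gripper_force: 30.0
```

>>> play_rows --motion '[{"ax":0,"ay":0,"az":0,"dx":-0.1,"dy":0,"dz":0,"gripper":0},{"ax":0,"ay":0,"az":0,"dx":0,"dy":0,"dz":0,"gripper":0}]'

```text
clock: 9.38
tool_pos: [0.4901, -0.3004, 0.0628]
tool_rot: [[-0.989, 0.15, 0.0], [0.15, 0.989, -0.0], [-0.0, -0.0, -1.0]]
ft_force: [0.4, 0.7, -1.8]
finger_gap: 0.0301
gripper_force: 30.0
```

```bash
sed -i "s/f\['finger_gap'\].round(4),//" go.py; python3 go.py bore 1 .063 .061
```

```text
pose [ 0.4901 -0.3004  0.0628] yaw 2.991 q6 -2.09
az tot -0.018 | dx -0.326 dy 0.012 dz 0.092
[ 0.4  0.7 -1.8] 9.3833
```

>>> play_rows --motion '[{"ax":0,"ay":0,"az":0,"dx":-0.1,"dy":0,"dz":0.08,"gripper":0},{"ax":0,"ay":0,"az":0,"dx":0,"dy":0,"dz":0,"gripper":0}]'

```text
clock: 9.55
tool_pos: [0.492, -0.3006, 0.0608]
tool_rot: [[-0.989, 0.15, 0.0], [0.15, 0.989, 0.0], [-0.0, 0.0, -1.0]]
ft_force: [0.1, -0.3, -1.7]
finger_gap: 0.0297
gripper_force: 30.0
```

>>> play_rows --motion '[{"ax":0,"ay":0,"az":0,"dx":-0.1,"dy":0,"dz":0,"gripper":0},{"ax":0,"ay":0,"az":0,"dx":0,"dy":0,"dz":0,"gripper":0}]'

```text
clock: 9.72
tool_pos: [0.4941, -0.3009, 0.061]
tool_rot: [[-0.989, 0.15, 0.0], [0.15, 0.989, 0.0], [-0.0, 0.0, -1.0]]
ft_force: [-0.3, 0.8, -2.1]
finger_gap: 0.0295
gripper_force: 30.0
```

>>> play_rows --motion '[{"ax":0,"ay":0,"az":0,"dx":-0.1,"dy":0,"dz":0,"gripper":0},{"ax":0,"ay":0,"az":0,"dx":0,"dy":0,"dz":0,"gripper":0}]'

```text
clock: 9.88
tool_pos: [0.4955, -0.3006, 0.0608]
tool_rot: [[-0.989, 0.15, -0.001], [0.15, 0.989, 0.001], [0.001, 0.001, -1.0]]
ft_force: [-0.0, 1.7, -1.8]
finger_gap: 0.0297
gripper_force: 30.0
```

>>> play_rows --motion '[{"ax":0,"ay":0,"az":0,"dx":-0.1,"dy":0,"dz":0,"gripper":0},{"ax":0,"ay":0,"az":0,"dx":0,"dy":0,"dz":0,"gripper":0}]'

```text
clock: 10.05
tool_pos: [0.4962, -0.3005, 0.0607]
tool_rot: [[-0.989, 0.15, -0.003], [0.15, 0.989, 0.002], [0.004, 0.001, -1.0]]
ft_force: [-4.3, 2.4, 0.2]
finger_gap: 0.0297
gripper_force: 30.0
```

Contact only came ~9 mm past where the face stops a square end (63 mm from bore centre, force −4.3 N): a chamfered end, agreeing with the picture. Back off, lift and go to the rack.

>>> play_rows --motion '[{"ax":0,"ay":0,"az":0,"dx":0.5,"dy":0,"dz":0,"gripper":0},{"ax":0,"ay":0,"az":0,"dx":0.8,"dy":0,"dz":0,"gripper":0},{"ax":0,"ay":0,"az":0,"dx":0,"dy":0,"dz":-1,"gripper":0},{"ax":0,"ay":0,"az":0,"dx":0,"dy":0,"dz":-1,"gripper":0},{"ax":0,"ay":0,"az":0,"dx":0,"dy":0,"dz":-1,"gripper":0},{"ax":0,"ay":0,"az":0,"dx":0,"dy":0,"dz":-1,"gripper":0},{"ax":0,"ay":0,"az":0,"dx":0,"dy":0,"dz":-1,"gripper":0},{"ax":0,"ay":0,"az":0,"dx":0,"dy":0,"dz":0,"gripper":0}]'

```text
clock: 10.72
tool_pos: [0.4743, -0.2996, 0.165]
tool_rot: [[-0.989, 0.15, 0.006], [0.15, 0.989, -0.005], [-0.007, -0.004, -1.0]]
ft_force: [0.8, -0.6, -1.6]
finger_gap: 0.0297
gripper_force: 30.0
```

```bash
cat > go.py <<'E'
# args: bore|k(-2..2) flip dist tcpz
import sys
from h import *
k,flip,d,z=sys.argv[1],int(sys.argv[2]),float(sys.argv[3]),float(sys.argv[4])
if k=='bore': P=np.array([.559,-.310]);w=-.142
else: w=.123; P=np.array([.645,.059])+.07*int(k)*np.array([-np.sin(w),np.cos(w)])
s=P-d*np.array([np.cos(w),np.sin(w)]); plan(s[0],s[1],z,w+np.pi*flip)
f=ctrl.sense(); print(f['ft_force'].round(1),f['clock'])
E
python3 go.py -2 1 0 .066
```

```text
pose [ 0.4743 -0.2996  0.165 ] yaw 2.991 q6 -2.11
az tot -0.548 | dx -10.672 dy 9.746 dz 4.949
[ 0.8 -0.6 -1.6] 10.7167
```

>>> play_rows --motion '[{"ax":0,"ay":0,"az":-0.183,"dx":0,"dy":0,"dz":0,"gripper":0},{"ax":0,"ay":0,"az":-0.183,"dx":0,"dy":0,"dz":0,"gripper":0},{"ax":0,"ay":0,"az":-0.183,"dx":0,"dy":0,"dz":0,"gripper":0},{"ax":0,"ay":0,"az":0,"dx":-0.97,"dy":0.886,"dz":0,"gripper":0},{"ax":0,"ay":0,"az":0,"dx":-0.97,"dy":0.886,"dz":0,"gripper":0},{"ax":0,"ay":0,"az":0,"dx":-0.97,"dy":0.886,"dz":0,"gripper":0},{"ax":0,"ay":0,"az":0,"dx":-0.97,"dy":0.886,"dz":0,"gripper":0},{"ax":0,"ay":0,"az":0,"dx":-0.97,"dy":0.886,"dz":0,"gripper":0},{"ax":0,"ay":0,"az":0,"dx":-0.97,"dy":0.886,"dz":0,"gripper":0},{"ax":0,"ay":0,"az":0,"dx":-0.97,"dy":0.886,"dz":0,"gripper":0},{"ax":0,"ay":0,"az":0,"dx":-0.97,"dy":0.886,"dz":0,"gripper":0},{"ax":0,"ay":0,"az":0,"dx":-0.97,"dy":0.886,"dz":0,"gripper":0}]'

```text
clock: 11.72
tool_pos: [0.6259, -0.1167, 0.1596]
tool_rot: [[-0.992, -0.123, -0.001], [-0.123, 0.992, 0.0], [0.001, 0.0, -1.0]]
ft_force: [0.6, -0.5, -2.3]
finger_gap: 0.0296
gripper_force: 30.0
```

>>> play_rows --motion '[{"ax":0,"ay":0,"az":0,"dx":-0.97,"dy":0.886,"dz":0,"gripper":0},{"ax":0,"ay":0,"az":0,"dx":-0.97,"dy":0.886,"dz":0,"gripper":0},{"ax":0,"ay":0,"az":0,"dx":0,"dy":0,"dz":0,"gripper":0},{"ax":0,"ay":0,"az":0,"dx":0,"dy":0,"dz":0,"gripper":0}]'

```text
clock: 12.05
tool_pos: [0.6599, -0.0767, 0.1595]
tool_rot: [[-0.992, -0.126, -0.001], [-0.126, 0.992, 0.0], [0.001, 0.0, -1.0]]
ft_force: [-0.3, 0.5, -2.1]
finger_gap: 0.0298
gripper_force: 30.0
```

```bash
python3 go.py -2 1 0 .066
python3 - <<'E'
from h import *
im=ctrl.snapshot("wrist"); C=cam("wrist")
o=cv2.resize(im[:,:,::-1],(800,600),interpolation=cv2.INTER_CUBIC).copy()
K,d,R,t=C; w=.123
u=np.array([np.cos(w),np.sin(w)]);v=np.array([-u[1],u[0]])
for k in range(-2,3):
  for sx in(-40,40):
    P=np.r_[np.array([.645,.059])+.07*k*v+sx/1000*u,.06]
    if (R@P+t)[2]<.05: continue
    q=cv2.projectPoints(P[None],cv2.Rodrigues(R)[0],t,K,d)[0].ravel()*800/512
    if np.all(np.abs(q)<2000): cv2.circle(o,tuple(int(a) for a in q),4,(0,0,255),-1)
cv2.imwrite("pics/r1.png",o)
E
```

```text
pose [ 0.6599 -0.0767  0.1595] yaw -3.016 q6 -1.92
az tot 0.006 | dx -0.091 dy -0.173 dz 4.677
[-0.3  0.5 -2.1] 12.05
```

View pics/r1.png

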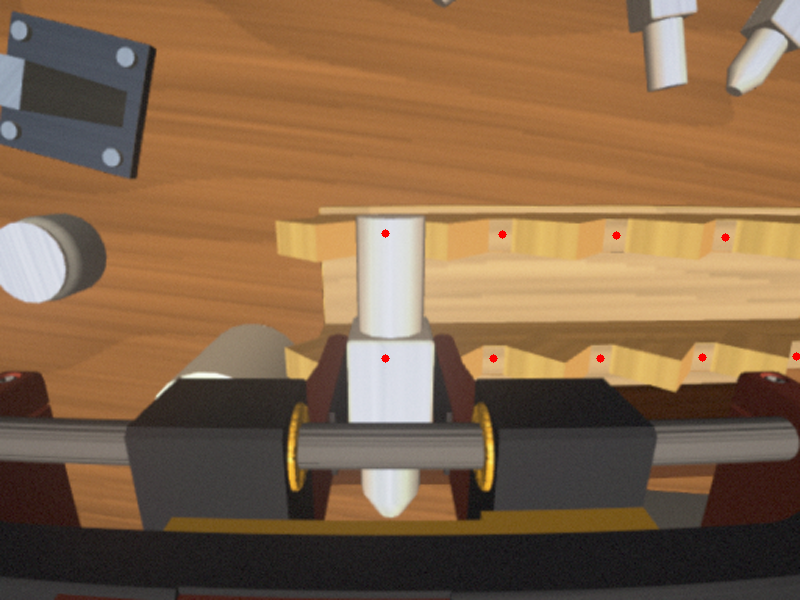

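The rack model's dots sit right on the visible notch floors (503,234), (617,236), (725,238) and (493,358); the pin's tapered tip (390,505) points to the fence side. Lowering and releasing.

>>> play_rows --motion '[{"ax":0,"ay":0,"az":0,"dx":-0.09,"dy":-0.17,"dz":0.7,"gripper":0},{"ax":0,"ay":0,"az":0,"dx":0,"dy":0,"dz":0.8,"gripper":0},{"ax":0,"ay":0,"az":0,"dx":0,"dy":0,"dz":0.8,"gripper":0},{"ax":0,"ay":0,"az":0,"dx":0,"dy":0,"dz":0.8,"gripper":0},{"ax":0,"ay":0,"az":0,"dx":0,"dy":0,"dz":0.8,"gripper":0},{"ax":0,"ay":0,"az":0,"dx":0,"dy":0,"dz":0.5,"gripper":0},{"ax":0,"ay":0,"az":0,"dx":0,"dy":0,"dz":0.3,"gripper":0},{"ax":0,"ay":0,"az":0,"dx":0,"dy":0,"dz":0,"gripper":0}]'

```text
clock: 12.77
tool_pos: [0.6605, -0.0815, 0.0651]
tool_rot: [[-0.992, -0.122, -0.003], [-0.122, 0.992, 0.001], [0.003, 0.001, -1.0]]
ft_force: [-0.6, -0.9, -2.1]
finger_gap: 0.0297
gripper_force: 30.0
```

>>> play_rows --motion '[{"ax":0,"ay":0,"az":0,"dx":0,"dy":0,"dz":0.1,"gripper":0},{"ax":0,"ay":0,"az":0,"dx":0,"dy":0,"dz":0,"gripper":0}]'

```text
clock: 12.93
tool_pos: [0.6625, -0.0813, 0.0655]
tool_rot: [[-0.992, -0.123, 0.001], [-0.123, 0.992, -0.0], [-0.001, -0.0, -1.0]]
ft_force: [0.3, -0.5, -1.5]
finger_gap: 0.03
gripper_force: 30.0
```

>>> play_rows --motion '[{"ax":0,"ay":0,"az":0,"dx":0,"dy":0,"dz":0,"gripper":0.58},{"ax":0,"ay":0,"az":0,"dx":0,"dy":0,"dz":0,"gripper":0.58},{"ax":0,"ay":0,"az":0,"dx":0,"dy":0,"dz":0,"gripper":0.58},{"ax":0,"ay":0,"az":0,"dx":0,"dy":0,"dz":0,"gripper":0.58},{"ax":0,"ay":0,"az":0,"dx":0,"dy":0,"dz":-0.5,"gripper":0.58},{"ax":0,"ay":0,"az":0,"dx":0,"dy":0,"dz":-1,"gripper":0.58},{"ax":0,"ay":0,"az":0,"dx":0,"dy":0,"dz":-1,"gripper":0.58},{"ax":0,"ay":0,"az":0,"dx":0,"dy":0,"dz":-1,"gripper":0.58},{"ax":0,"ay":0,"az":0,"dx":0,"dy":0,"dz":-1,"gripper":0.58},{"ax":0,"ay":0,"az":0,"dx":0,"dy":0,"dz":0,"gripper":0.7}]'

```text
clock: 13.77
tool_pos: [0.665, -0.0815, 0.1605]
tool_rot: [[-0.992, -0.123, 0.008], [-0.124, 0.992, -0.002], [-0.008, -0.003, -1.0]]
ft_force: [0.7, 0.7, 0.3]
finger_gap: 0.0546
gripper_force: 0.0
```

```bash
python3 -c "
from h import *
plan(.462,-.05,.13,-.393+np.pi)"
```

```text
pose [ 0.665  -0.0815  0.1605] yaw -3.018 q6 -1.92
az tot 1.034 | dx 9.981 dy -2.431 dz 1.525
```

>>> play_rows --motion '[{"ax":0,"ay":0,"az":0.207,"dx":0,"dy":0,"dz":0,"gripper":0.7},{"ax":0,"ay":0,"az":0.207,"dx":0,"dy":0,"dz":0,"gripper":0.7},{"ax":0,"ay":0,"az":0.207,"dx":0,"dy":0,"dz":0,"gripper":0.7},{"ax":0,"ay":0,"az":0.207,"dx":0,"dy":0,"dz":0,"gripper":0.7},{"ax":0,"ay":0,"az":0.207,"dx":0,"dy":0,"dz":0,"gripper":0.7},{"ax":0,"ay":0,"az":0,"dx":1,"dy":-0.24,"dz":0,"gripper":0.7},{"ax":0,"ay":0,"az":0,"dx":1,"dy":-0.24,"dz":0,"gripper":0.7},{"ax":0,"ay":0,"az":0,"dx":1,"dy":-0.24,"dz":0,"gripper":0.7},{"ax":0,"ay":0,"az":0,"dx":1,"dy":-0.24,"dz":0,"gripper":0.7},{"ax":0,"ay":0,"az":0,"dx":1,"dy":-0.24,"dz":0,"gripper":0.7},{"ax":0,"ay":0,"az":0,"dx":1,"dy":-0.24,"dz":0,"gripper":0.7},{"ax":0,"ay":0,"az":0,"dx":1,"dy":-0.24,"dz":0,"gripper":0.7}]'

```text
clock: 14.77
tool_pos: [0.5186, -0.058, 0.1549]
tool_rot: [[-0.923, 0.384, -0.0], [0.384, 0.923, 0.0], [0.0, 0.0, -1.0]]
ft_force: [0.5, 0.0, 1.3]
finger_gap: 0.0617
gripper_force: 0.0
```

>>> play_rows --motion '[{"ax":0,"ay":0,"az":0,"dx":1,"dy":-0.24,"dz":0.5,"gripper":0.7},{"ax":0,"ay":0,"az":0,"dx":1,"dy":-0.24,"dz":0.5,"gripper":0.7},{"ax":0,"ay":0,"az":0,"dx":1,"dy":-0.24,"dz":0.5,"gripper":0.7},{"ax":0,"ay":0,"az":0,"dx":0,"dy":0,"dz":0,"gripper":0.7},{"ax":0,"ay":0,"az":0,"dx":0,"dy":0,"dz":0,"gripper":0.7}]'

```text
clock: 15.18
tool_pos: [0.458, -0.0483, 0.1249]
tool_rot: [[-0.923, 0.384, -0.001], [0.384, 0.923, 0.0], [0.001, -0.0, -1.0]]
ft_force: [0.8, 0.0, -0.1]
finger_gap: 0.0614
gripper_force: 0.0
```

```bash
python3 look.py w3
python3 - <<'E'
from h import *
im=ctrl.snapshot("top")
cv2.imwrite("pics/t3.png",cv2.resize(im[70:240,140:340,::-1],(700,595),interpolation=cv2.INTER_CUBIC))
for p in pins("top",im,cam("top"),60): print(p)
E
```

```text
(array([ 0.4264, -0.0483]), -0.388, np.float64(0.123), [np.float64(0.019), np.float64(0.01)], array([236., 149.]))
(array([0.4556, 0.0731]), 0.33, np.float64(0.127), [np.float64(0.013), np.float64(0.019)], array([362., 133.]))
(array([0.4511, 0.169 ]), -0.439, np.float64(0.124), [np.float64(0.02), np.float64(0.013)], array([456.,  88.]))
15.1833
pose [ 0.46   -0.0488  0.1255] yaw 2.748 q6 -1.43
az tot 6.271 | dx -1.563 dy 0.614 dz 6.074
(array([0.4459, 0.1628]), -0.447, np.float64(0.12), [np.float64(0.017), np.float64(0.008)], array([196., 206.]))
(array([0.4549, 0.0724]), 0.296, np.float64(0.109), [np.float64(0.004), np.float64(0.015)], array([228., 202.]))
(array([0.4643, 0.2614]), -0.103, np.float64(0.119), [np.float64(0.012), np.float64(0.017)], array([162., 199.]))
(array([ 0.676 , -0.0814]), 0.109, np.float64(0.125), [np.float64(0.018), np.float64(0.009)], array([281., 127.]))
```

View pics/t3.png

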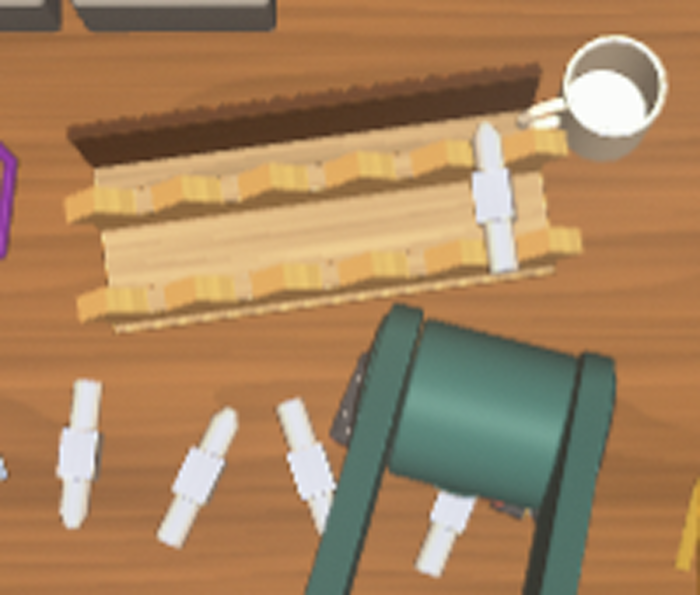

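The first pin lies in the rightmost notch, taper at (487,130) towards the fence. The next, held under the arm (450,515) with its taper hidden, was seen before with taper far. Grasping it.

>>> play_rows --motion '[{"ax":0,"ay":0,"az":0,"dx":0.56,"dy":-0.21,"dz":0.85,"gripper":0.7},{"ax":0,"ay":0,"az":0,"dx":0.56,"dy":-0.21,"dz":0.85,"gripper":0.7},{"ax":0,"ay":0,"az":0,"dx":0.56,"dy":-0.21,"dz":0.85,"gripper":0.7},{"ax":0,"ay":0,"az":0,"dx":0,"dy":0,"dz":0.9,"gripper":0.7},{"ax":0,"ay":0,"az":0,"dx":0,"dy":0,"dz":0.9,"gripper":0.7},{"ax":0,"ay":0,"az":0,"dx":0,"dy":0,"dz":0.9,"gripper":0.7},{"ax":0,"ay":0,"az":0,"dx":0,"dy":0,"dz":0.8,"gripper":0.7},{"ax":0,"ay":0,"az":0,"dx":0,"dy":0,"dz":0,"gripper":0},{"ax":0,"ay":0,"az":0,"dx":0,"dy":0,"dz":0,"gripper":0},{"ax":0,"ay":0,"az":0,"dx":0,"dy":0,"dz":0,"gripper":0},{"ax":0,"ay":0,"az":0,"dx":0,"dy":0,"dz":0,"gripper":0},{"ax":0,"ay":0,"az":0,"dx":0,"dy":0,"dz":0,"gripper":0}]'

```text
clock: 16.28
tool_pos: [0.4242, -0.0475, 0.005]
tool_rot: [[-0.923, 0.384, 0.002], [0.384, 0.923, -0.0], [-0.002, 0.0, -1.0]]
ft_force: [0.4, -0.3, 0.1]
finger_gap: 0.0314
gripper_force: 0.0
```

>>> play_rows --motion '[{"ax":0,"ay":0,"az":0,"dx":0,"dy":0,"dz":0,"gripper":0},{"ax":0,"ay":0,"az":0,"dx":0,"dy":0,"dz":-1,"gripper":0},{"ax":0,"ay":0,"az":0,"dx":0,"dy":0,"dz":-1,"gripper":0},{"ax":0,"ay":0,"az":0,"dx":0,"dy":0,"dz":-1,"gripper":0},{"ax":0,"ay":0,"az":0,"dx":0,"dy":0,"dz":-1,"gripper":0},{"ax":0,"ay":0,"az":0,"dx":0,"dy":0,"dz":-1,"gripper":0},{"ax":0,"ay":0,"az":0,"dx":0,"dy":0,"dz":-1,"gripper":0},{"ax":0,"ay":0,"az":0,"dx":0,"dy":0,"dz":0,"gripper":0},{"ax":0,"ay":0,"az":0,"dx":0,"dy":0,"dz":0,"gripper":0}]'

```text
clock: 17.03
tool_pos: [0.4237, -0.0475, 0.1249]
tool_rot: [[-0.923, 0.384, 0.003], [0.384, 0.923, -0.001], [-0.003, 0.0, -1.0]]
ft_force: [-1.3, 0.6, -2.0]
finger_gap: 0.0296
gripper_force: 30.0
```

```bash
python3 go.py bore 1 .085 .060
```

```text
pose [ 0.4237 -0.0475  0.1249] yaw 2.748 q6 -1.45
az tot -0.503 | dx -4.303 dy -12.038 dz 3.243
[-1.3  0.6 -2. ] 17.0333
```

>>> play_rows --motion '[{"ax":0,"ay":0,"az":-0.168,"dx":0,"dy":0,"dz":0,"gripper":0},{"ax":0,"ay":0,"az":-0.168,"dx":0,"dy":0,"dz":0,"gripper":0},{"ax":0,"ay":0,"az":-0.168,"dx":0,"dy":0,"dz":0,"gripper":0},{"ax":0,"ay":0,"az":0,"dx":-0.36,"dy":-1,"dz":0,"gripper":0},{"ax":0,"ay":0,"az":0,"dx":-0.36,"dy":-1,"dz":0,"gripper":0},{"ax":0,"ay":0,"az":0,"dx":-0.36,"dy":-1,"dz":0,"gripper":0},{"ax":0,"ay":0,"az":0,"dx":-0.36,"dy":-1,"dz":0,"gripper":0},{"ax":0,"ay":0,"az":0,"dx":-0.36,"dy":-1,"dz":0,"gripper":0},{"ax":0,"ay":0,"az":0,"dx":-0.36,"dy":-1,"dz":0,"gripper":0},{"ax":0,"ay":0,"az":0,"dx":-0.36,"dy":-1,"dz":0,"gripper":0},{"ax":0,"ay":0,"az":0,"dx":-0.36,"dy":-1,"dz":0,"gripper":0},{"ax":0,"ay":0,"az":0,"dx":-0.36,"dy":-1,"dz":0,"gripper":0}]'

```text
clock: 18.03
tool_pos: [0.4607, -0.2349, 0.1221]
tool_rot: [[-0.99, 0.141, -0.003], [0.141, 0.99, 0.002], [0.003, 0.002, -1.0]]
ft_force: [-0.2, 0.5, -2.4]
finger_gap: 0.0299
gripper_force: 30.0
```

>>> play_rows --motion '[{"ax":0,"ay":0,"az":0,"dx":-0.36,"dy":-1,"dz":0,"gripper":0},{"ax":0,"ay":0,"az":0,"dx":-0.36,"dy":-1,"dz":0,"gripper":0},{"ax":0,"ay":0,"az":0,"dx":-0.36,"dy":-1,"dz":0,"gripper":0},{"ax":0,"ay":0,"az":0,"dx":0,"dy":0,"dz":0.8,"gripper":0},{"ax":0,"ay":0,"az":0,"dx":0,"dy":0,"dz":0.8,"gripper":0},{"ax":0,"ay":0,"az":0,"dx":0,"dy":0,"dz":0.8,"gripper":0},{"ax":0,"ay":0,"az":0,"dx":0,"dy":0,"dz":0.8,"gripper":0},{"ax":0,"ay":0,"az":0,"dx":0,"dy":0,"dz":0,"gripper":0},{"ax":0,"ay":0,"az":0,"dx":0,"dy":0,"dz":0,"gripper":0}]'

```text
clock: 18.78
tool_pos: [0.473, -0.2958, 0.0579]
tool_rot: [[-0.99, 0.141, -0.004], [0.141, 0.99, 0.003], [0.004, 0.003, -1.0]]
ft_force: [-0.1, -0.2, -2.4]
finger_gap: 0.0296
gripper_force: 30.0
```

```bash
python3 go.py bore 1 .063 .060
```

```text
pose [ 0.473  -0.2958  0.0579] yaw 3.0 q6 -2.11
az tot 0.000 | dx -1.206 dy -0.096 dz -0.103
[-0.1 -0.2 -2.4] 18.7833
```

>>> play_rows --motion '[{"ax":0,"ay":0,"az":0,"dx":-0.3,"dy":-0.1,"dz":-0.1,"gripper":0},{"ax":0,"ay":0,"az":0,"dx":-0.3,"dy":0,"dz":0,"gripper":0},{"ax":0,"ay":0,"az":0,"dx":-0.2,"dy":0,"dz":0,"gripper":0},{"ax":0,"ay":0,"az":0,"dx":0,"dy":0,"dz":0,"gripper":0}]'

```text
clock: 19.12
tool_pos: [0.4922, -0.3022, 0.063]
tool_rot: [[-0.99, 0.141, 0.003], [0.141, 0.99, -0.002], [-0.003, -0.001, -1.0]]
ft_force: [0.2, 0.2, -2.2]
finger_gap: 0.0298
gripper_force: 30.0
```

>>> play_rows --motion '[{"ax":0,"ay":0,"az":0,"dx":-0.1,"dy":0,"dz":0,"gripper":0},{"ax":0,"ay":0,"az":0,"dx":-0.1,"dy":0,"dz":0,"gripper":0},{"ax":0,"ay":0,"az":0,"dx":0,"dy":0,"dz":0,"gripper":0}]'

```text
clock: 19.37
tool_pos: [0.4946, -0.302, 0.0623]
tool_rot: [[-0.99, 0.141, 0.0], [0.141, 0.99, -0.0], [-0.001, -0.0, -1.0]]
ft_force: [-0.2, 0.3, -2.1]
finger_gap: 0.0296
gripper_force: 30.0
```

>>> play_rows --motion '[{"ax":0,"ay":0,"az":0,"dx":-0.1,"dy":0,"dz":0,"gripper":0},{"ax":0,"ay":0,"az":0,"dx":-0.1,"dy":0,"dz":0,"gripper":0},{"ax":0,"ay":0,"az":0,"dx":0,"dy":0,"dz":0,"gripper":0}]'

```text
clock: 19.62
tool_pos: [0.4974, -0.3017, 0.0616]
tool_rot: [[-0.99, 0.141, -0.002], [0.141, 0.99, 0.001], [0.002, 0.001, -1.0]]
ft_force: [-0.8, 0.5, -3.9]
finger_gap: 0.0299
gripper_force: 30.0
```

It went in ~9 mm almost freely: chamfered. Retreat and rack it.

>>> play_rows --motion '[{"ax":0,"ay":0,"az":0,"dx":0.5,"dy":0,"dz":0,"gripper":0},{"ax":0,"ay":0,"az":0,"dx":0.8,"dy":0,"dz":0,"gripper":0},{"ax":0,"ay":0,"az":0,"dx":0,"dy":0,"dz":-1,"gripper":0},{"ax":0,"ay":0,"az":0,"dx":0,"dy":0,"dz":-1,"gripper":0},{"ax":0,"ay":0,"az":0,"dx":0,"dy":0,"dz":-1,"gripper":0},{"ax":0,"ay":0,"az":0,"dx":0,"dy":0,"dz":-1,"gripper":0},{"ax":0,"ay":0,"az":0,"dx":0,"dy":0,"dz":-1,"gripper":0},{"ax":0,"ay":0,"az":-0.177,"dx":0,"dy":0,"dz":0,"gripper":0},{"ax":0,"ay":0,"az":-0.177,"dx":0,"dy":0,"dz":0,"gripper":0},{"ax":0,"ay":0,"az":-0.177,"dx":0,"dy":0,"dz":0,"gripper":0},{"ax":0,"ay":0,"az":0,"dx":0,"dy":0,"dz":0,"gripper":0}]'

```text
clock: 20.53
tool_pos: [0.4721, -0.2989, 0.1624]
tool_rot: [[-0.992, -0.126, 0.001], [-0.126, 0.992, -0.001], [-0.001, -0.001, -1.0]]
ft_force: [-0.0, -0.5, -2.3]
finger_gap: 0.0298
gripper_force: 30.0
```

```bash
python3 go.py -1 1 0 .065
```

```text
pose [ 0.4721 -0.2989  0.1624] yaw -3.015 q6 -2.39
az tot 0.007 | dx -10.777 dy 13.201 dz 4.871
[-0.  -0.5 -2.3] 20.5333
```

>>> play_rows --motion '[{"ax":0,"ay":0,"az":0,"dx":-0.77,"dy":0.943,"dz":0,"gripper":0},{"ax":0,"ay":0,"az":0,"dx":-0.77,"dy":0.943,"dz":0,"gripper":0},{"ax":0,"ay":0,"az":0,"dx":-0.77,"dy":0.943,"dz":0,"gripper":0},{"ax":0,"ay":0,"az":0,"dx":-0.77,"dy":0.943,"dz":0,"gripper":0},{"ax":0,"ay":0,"az":0,"dx":-0.77,"dy":0.943,"dz":0,"gripper":0},{"ax":0,"ay":0,"az":0,"dx":-0.77,"dy":0.943,"dz":0,"gripper":0},{"ax":0,"ay":0,"az":0,"dx":-0.77,"dy":0.943,"dz":0,"gripper":0},{"ax":0,"ay":0,"az":0,"dx":-0.77,"dy":0.943,"dz":0,"gripper":0},{"ax":0,"ay":0,"az":0,"dx":-0.77,"dy":0.943,"dz":0,"gripper":0},{"ax":0,"ay":0,"az":0,"dx":-0.77,"dy":0.943,"dz":0,"gripper":0},{"ax":0,"ay":0,"az":0,"dx":-0.77,"dy":0.943,"dz":0,"gripper":0},{"ax":0,"ay":0,"az":0,"dx":-0.77,"dy":0.943,"dz":0,"gripper":0}]'

```text
clock: 21.53
tool_pos: [0.6281, -0.0505, 0.162]
tool_rot: [[-0.993, -0.12, 0.0], [-0.12, 0.993, 0.0], [-0.0, 0.0, -1.0]]
ft_force: [0.1, -0.3, -2.5]
finger_gap: 0.0299
gripper_force: 30.0
```

>>> play_rows --motion '[{"ax":0,"ay":0,"az":0,"dx":-0.77,"dy":0.943,"dz":0,"gripper":0},{"ax":0,"ay":0,"az":0,"dx":-0.77,"dy":0.943,"dz":0,"gripper":0},{"ax":0,"ay":0,"az":0,"dx":0,"dy":0,"dz":0.5,"gripper":0},{"ax":0,"ay":0,"az":0,"dx":0,"dy":0,"dz":0.5,"gripper":0},{"ax":0,"ay":0,"az":0,"dx":0,"dy":0,"dz":0.5,"gripper":0},{"ax":0,"ay":0,"az":0,"dx":0,"dy":0,"dz":0,"gripper":0},{"ax":0,"ay":0,"az":0,"dx":0,"dy":0,"dz":0,"gripper":0}]'

```text
clock: 22.12
tool_pos: [0.6522, -0.011, 0.1307]
tool_rot: [[-0.993, -0.122, -0.003], [-0.122, 0.993, 0.0], [0.003, 0.001, -1.0]]
ft_force: [0.5, 0.3, -2.5]
finger_gap: 0.03
gripper_force: 30.0
```

```bash
python3 go.py -1 1 0 .065
```

```text
pose [ 0.6522 -0.011   0.1307] yaw -3.02 q6 -1.82
az tot -0.002 | dx -0.074 dy 0.018 dz 3.285
[ 0.5  0.3 -2.5] 22.1167
```

>>> play_rows --motion '[{"ax":0,"ay":0,"az":0,"dx":-0.07,"dy":0,"dz":0.8,"gripper":0},{"ax":0,"ay":0,"az":0,"dx":0,"dy":0,"dz":0.8,"gripper":0},{"ax":0,"ay":0,"az":0,"dx":0,"dy":0,"dz":0.8,"gripper":0},{"ax":0,"ay":0,"az":0,"dx":0,"dy":0,"dz":0.5,"gripper":0},{"ax":0,"ay":0,"az":0,"dx":0,"dy":0,"dz":0.4,"gripper":0},{"ax":0,"ay":0,"az":0,"dx":0,"dy":0,"dz":0,"gripper":0},{"ax":0,"ay":0,"az":0,"dx":0,"dy":0,"dz":0,"gripper":0}]'

```text
clock: 22.7
tool_pos: [0.6552, -0.0103, 0.0661]
tool_rot: [[-0.992, -0.123, -0.0], [-0.123, 0.992, 0.0], [0.0, 0.0, -1.0]]
ft_force: [1.0, 0.3, -2.3]
finger_gap: 0.0297
gripper_force: 30.0
```

>>> play_rows --motion '[{"ax":0,"ay":0,"az":0,"dx":0,"dy":0,"dz":0,"gripper":0.55},{"ax":0,"ay":0,"az":0,"dx":0,"dy":0,"dz":0,"gripper":0.55},{"ax":0,"ay":0,"az":0,"dx":0,"dy":0,"dz":0,"gripper":0.55},{"ax":0,"ay":0,"az":0,"dx":0,"dy":0,"dz":0,"gripper":0.55},{"ax":0,"ay":0,"az":0,"dx":0,"dy":0,"dz":-0.5,"gripper":0.55},{"ax":0,"ay":0,"az":0,"dx":0,"dy":0,"dz":-1,"gripper":0.55},{"ax":0,"ay":0,"az":0,"dx":0,"dy":0,"dz":-1,"gripper":0.55},{"ax":0,"ay":0,"az":0,"dx":0,"dy":0,"dz":-1,"gripper":0.55},{"ax":0,"ay":0,"az":0,"dx":0,"dy":0,"dz":-1,"gripper":0.55},{"ax":0,"ay":0,"az":0,"dx":0,"dy":0,"dz":0,"gripper":0.7}]'

```text
clock: 23.53
tool_pos: [0.6582, -0.0102, 0.1615]
tool_rot: [[-0.992, -0.124, 0.008], [-0.124, 0.992, -0.001], [-0.008, -0.002, -1.0]]
ft_force: [1.4, 0.5, -0.1]
finger_gap: 0.0519
gripper_force: 0.0
```

```bash
python3 -c "
from h import *
plan(.495,.085,.13,.328+np.pi)"
```

```text
pose [ 0.6582 -0.0102  0.1615] yaw -3.018 q6 -1.82
az tot -0.408 | dx 6.193 dy 7.137 dz 1.575
```

>>> play_rows --motion '[{"ax":0,"ay":0,"az":-0.204,"dx":0,"dy":0,"dz":0,"gripper":0.7},{"ax":0,"ay":0,"az":-0.204,"dx":0,"dy":0,"dz":0,"gripper":0.7},{"ax":0,"ay":0,"az":0,"dx":0.77,"dy":0.89,"dz":0,"gripper":0.7},{"ax":0,"ay":0,"az":0,"dx":0.77,"dy":0.89,"dz":0,"gripper":0.7},{"ax":0,"ay":0,"az":0,"dx":0.77,"dy":0.89,"dz":0,"gripper":0.7},{"ax":0,"ay":0,"az":0,"dx":0.77,"dy":0.89,"dz":0,"gripper":0.7},{"ax":0,"ay":0,"az":0,"dx":0.77,"dy":0.89,"dz":0,"gripper":0.7},{"ax":0,"ay":0,"az":0,"dx":0.77,"dy":0.89,"dz":0.5,"gripper":0.7},{"ax":0,"ay":0,"az":0,"dx":0.77,"dy":0.89,"dz":0.5,"gripper":0.7},{"ax":0,"ay":0,"az":0,"dx":0.77,"dy":0.89,"dz":0.5,"gripper":0.7},{"ax":0,"ay":0,"az":0,"dx":0,"dy":0,"dz":0,"gripper":0.7},{"ax":0,"ay":0,"az":0,"dx":0,"dy":0,"dz":0,"gripper":0.7}]'

```text
clock: 24.53
tool_pos: [0.491, 0.0857, 0.1256]
tool_rot: [[-0.946, -0.323, -0.002], [-0.323, 0.946, -0.0], [0.002, 0.001, -1.0]]
ft_force: [-0.8, -0.4, 0.4]
finger_gap: 0.0615
gripper_force: 0.0
```

```bash
cat > look.py <<'E'
import sys
from h import *
s=ctrl.sense(); im=ctrl.snapshot("wrist"); C=cam("wrist")
if sys.argv[1]!='-': cv2.imwrite(f"pics/{sys.argv[1]}.png",cv2.resize(im[:,:,::-1],(800,600),interpolation=cv2.INTER_CUBIC))
P=pins("wrist",im,C,300)
P.sort(key=lambda q:np.hypot(*(q[0]-s['tool_pos'][:2])))
for p in P[:3]: print(p)
print(s['clock'])
m,a=P[0][:2]; y=yaw(); fl=np.cos(y-a)<0
m=m+.0027*s['tool_rot'][:2,0]; print('corrected',m.round(4)); plan(m[0],m[1],.005,a+np.pi*fl)
E
python3 look.py -
```

```text
(array([0.4548, 0.0698]), 0.327, np.float64(0.124), [np.float64(0.013), np.float64(0.018)], array([247., 142.]))
(array([0.4496, 0.1656]), -0.444, np.float64(0.124), [np.float64(0.018), np.float64(0.013)], array([341., 169.]))
(array([0.4205, 0.3005]), -0.084, np.float64(0.124), [np.float64(0.013), np.float64(0.02)], array([468., 185.]))
24.5333
corrected [0.4522 0.0689]
pose [0.493  0.0853 0.1262] yaw -2.813 q6 -1.87
az tot 0.003 | dx 2.192 dy -0.121 dz 6.062
```

Pin at far left got knocked to about (0.42, 0.30); I'll re-measure it when its turn comes. Grasping the third pin.

>>> play_rows --motion '[{"ax":0,"ay":0,"az":0,"dx":0.73,"dy":-0.04,"dz":0.85,"gripper":0.7},{"ax":0,"ay":0,"az":0,"dx":0.73,"dy":-0.04,"dz":0.85,"gripper":0.7},{"ax":0,"ay":0,"az":0,"dx":0.73,"dy":-0.04,"dz":0.85,"gripper":0.7},{"ax":0,"ay":0,"az":0,"dx":0,"dy":0,"dz":0.9,"gripper":0.7},{"ax":0,"ay":0,"az":0,"dx":0,"dy":0,"dz":0.9,"gripper":0.7},{"ax":0,"ay":0,"az":0,"dx":0,"dy":0,"dz":0.9,"gripper":0.7},{"ax":0,"ay":0,"az":0,"dx":0,"dy":0,"dz":0.8,"gripper":0.7},{"ax":0,"ay":0,"az":0,"dx":0,"dy":0,"dz":0,"gripper":0},{"ax":0,"ay":0,"az":0,"dx":0,"dy":0,"dz":0,"gripper":0},{"ax":0,"ay":0,"az":0,"dx":0,"dy":0,"dz":0,"gripper":0},{"ax":0,"ay":0,"az":0,"dx":0,"dy":0,"dz":0,"gripper":0},{"ax":0,"ay":0,"az":0,"dx":0,"dy":0,"dz":0,"gripper":0}]'

```text
clock: 25.58
tool_pos: [0.4531, 0.0688, 0.006]
tool_rot: [[-0.947, -0.322, 0.002], [-0.322, 0.947, 0.0], [-0.002, -0.001, -1.0]]
ft_force: [0.1, 1.8, 2.4]
finger_gap: 0.0317
gripper_force: 0.9
```

>>> play_rows --motion '[{"ax":0,"ay":0,"az":0,"dx":0,"dy":0,"dz":0,"gripper":0},{"ax":0,"ay":0,"az":0,"dx":0,"dy":0,"dz":-1,"gripper":0},{"ax":0,"ay":0,"az":0,"dx":0,"dy":0,"dz":-1,"gripper":0},{"ax":0,"ay":0,"az":0,"dx":0,"dy":0,"dz":-1,"gripper":0},{"ax":0,"ay":0,"az":0,"dx":0,"dy":0,"dz":-1,"gripper":0},{"ax":0,"ay":0,"az":0,"dx":0,"dy":0,"dz":-1,"gripper":0},{"ax":0,"ay":0,"az":0,"dx":0,"dy":0,"dz":-1,"gripper":0},{"ax":0,"ay":0,"az":0,"dx":0,"dy":0,"dz":0,"gripper":0},{"ax":0,"ay":0,"az":0,"dx":0,"dy":0,"dz":0,"gripper":0}]'

```text
clock: 26.33
tool_pos: [0.4527, 0.0689, 0.1258]
tool_rot: [[-0.947, -0.322, 0.003], [-0.322, 0.947, 0.0], [-0.003, -0.001, -1.0]]
ft_force: [-0.0, -0.1, -3.3]
finger_gap: 0.0297
gripper_force: 30.0
```

```bash
python3 go.py bore 0 .085 .060
```

```text
pose [0.4527 0.0689 0.1258] yaw -2.814 q6 -1.9
az tot -5.343 | dx 3.694 dy 18.000 dz 3.289
[-0.  -0.1 -3.3] 26.3333
```

>>> play_rows --motion '[{"ax":0,"ay":0,"az":0.24,"dx":0,"dy":0,"dz":0,"gripper":0},{"ax":0,"ay":0,"az":0.24,"dx":0,"dy":0,"dz":0,"gripper":0},{"ax":0,"ay":0,"az":0.24,"dx":0,"dy":0,"dz":0,"gripper":0},{"ax":0,"ay":0,"az":0.24,"dx":0,"dy":0,"dz":0,"gripper":0},{"ax":0,"ay":0,"az":0.24,"dx":0,"dy":0,"dz":0,"gripper":0},{"ax":0,"ay":0,"az":0.24,"dx":0,"dy":0,"dz":0,"gripper":0},{"ax":0,"ay":0,"az":0.24,"dx":0,"dy":0,"dz":0,"gripper":0},{"ax":0,"ay":0,"az":0.24,"dx":0,"dy":0,"dz":0,"gripper":0},{"ax":0,"ay":0,"az":0.24,"dx":0,"dy":0,"dz":0,"gripper":0},{"ax":0,"ay":0,"az":0.24,"dx":0,"dy":0,"dz":0,"gripper":0},{"ax":0,"ay":0,"az":0.24,"dx":0,"dy":0,"dz":0,"gripper":0},{"ax":0,"ay":0,"az":0.24,"dx":0,"dy":0,"dz":0,"gripper":0}]'

```text
clock: 27.33
tool_pos: [0.4506, 0.0688, 0.1233]
tool_rot: [[-0.437, 0.899, -0.003], [0.899, 0.437, 0.0], [0.001, -0.003, -1.0]]
ft_force: [0.1, -0.1, -2.1]
finger_gap: 0.0296
gripper_force: 30.0
```

>>> play_rows --motion '[{"ax":0,"ay":0,"az":0.24,"dx":0,"dy":0,"dz":0,"gripper":0},{"ax":0,"ay":0,"az":0.24,"dx":0,"dy":0,"dz":0,"gripper":0},{"ax":0,"ay":0,"az":0.24,"dx":0,"dy":0,"dz":0,"gripper":0},{"ax":0,"ay":0,"az":0.24,"dx":0,"dy":0,"dz":0,"gripper":0},{"ax":0,"ay":0,"az":0.24,"dx":0,"dy":0,"dz":0,"gripper":0},{"ax":0,"ay":0,"az":0.24,"dx":0,"dy":0,"dz":0,"gripper":0},{"ax":0,"ay":0,"az":0.24,"dx":0,"dy":0,"dz":0,"gripper":0},{"ax":0,"ay":0,"az":0.24,"dx":0,"dy":0,"dz":0,"gripper":0},{"ax":0,"ay":0,"az":0.24,"dx":0,"dy":0,"dz":0,"gripper":0},{"ax":0,"ay":0,"az":0.24,"dx":0,"dy":0,"dz":0,"gripper":0},{"ax":0,"ay":0,"az":0.24,"dx":0,"dy":0,"dz":0,"gripper":0},{"ax":0,"ay":0,"az":0.24,"dx":0,"dy":0,"dz":0,"gripper":0}]'

```text
clock: 28.33
tool_pos: [0.4506, 0.0688, 0.1233]
tool_rot: [[0.835, 0.551, -0.003], [0.551, -0.835, 0.0], [-0.003, -0.002, -1.0]]
ft_force: [0.4, -0.5, -2.1]
finger_gap: 0.0299
gripper_force: 30.0
```

>>> play_rows --motion '[{"ax":0,"ay":0,"az":0.24,"dx":0,"dy":0,"dz":0,"gripper":0},{"ax":0,"ay":0,"az":0.24,"dx":0,"dy":0,"dz":0,"gripper":0},{"ax":0,"ay":0,"az":0.24,"dx":0,"dy":0,"dz":0,"gripper":0},{"ax":0,"ay":0,"az":0.24,"dx":0,"dy":0,"dz":0,"gripper":0},{"ax":0,"ay":0,"az":0.24,"dx":0,"dy":0,"dz":0,"gripper":0},{"ax":0,"ay":0,"az":0.24,"dx":0,"dy":0,"dz":0,"gripper":0},{"ax":0,"ay":0,"az":0,"dx":0.2,"dy":1,"dz":0,"gripper":0},{"ax":0,"ay":0,"az":0,"dx":0.2,"dy":1,"dz":0,"gripper":0},{"ax":0,"ay":0,"az":0,"dx":0.2,"dy":1,"dz":0,"gripper":0},{"ax":0,"ay":0,"az":0,"dx":0.2,"dy":1,"dz":0,"gripper":0},{"ax":0,"ay":0,"az":0,"dx":0.2,"dy":1,"dz":0,"gripper":0},{"ax":0,"ay":0,"az":0,"dx":0.2,"dy":1,"dz":0,"gripper":0}]'

```text
clock: 29.33
tool_pos: [0.4587, -0.0539, 0.1233]
tool_rot: [[0.991, -0.13, -0.003], [-0.13, -0.991, 0.001], [-0.003, -0.0, -1.0]]
ft_force: [0.7, -0.9, -2.5]
finger_gap: 0.0298
gripper_force: 30.0
```

>>> play_rows --motion '[{"ax":0,"ay":0,"az":0,"dx":0.2,"dy":1,"dz":0,"gripper":0},{"ax":0,"ay":0,"az":0,"dx":0.2,"dy":1,"dz":0,"gripper":0},{"ax":0,"ay":0,"az":0,"dx":0.2,"dy":1,"dz":0,"gripper":0},{"ax":0,"ay":0,"az":0,"dx":0.2,"dy":1,"dz":0,"gripper":0},{"ax":0,"ay":0,"az":0,"dx":0.2,"dy":1,"dz":0,"gripper":0},{"ax":0,"ay":0,"az":0,"dx":0.2,"dy":1,"dz":0,"gripper":0},{"ax":0,"ay":0,"az":0,"dx":0.2,"dy":1,"dz":0,"gripper":0},{"ax":0,"ay":0,"az":0,"dx":0.2,"dy":1,"dz":0,"gripper":0},{"ax":0,"ay":0,"az":0,"dx":0.2,"dy":1,"dz":0,"gripper":0},{"ax":0,"ay":0,"az":0,"dx":0.2,"dy":1,"dz":0,"gripper":0},{"ax":0,"ay":0,"az":0,"dx":0,"dy":0,"dz":0,"gripper":0},{"ax":0,"ay":0,"az":0,"dx":0,"dy":0,"dz":0,"gripper":0}]'

```text
clock: 30.33
tool_pos: [0.4728, -0.257, 0.1232]
tool_rot: [[0.991, -0.132, -0.002], [-0.132, -0.991, 0.002], [-0.002, -0.002, -1.0]]
ft_force: [-0.0, 0.2, -2.8]
finger_gap: 0.0295
gripper_force: 30.0
```

```bash
python3 go.py bore 0 .085 .060
```

```text
pose [ 0.4728 -0.257   0.1232] yaw -0.133 q6 1.08
az tot 0.019 | dx 0.392 dy 2.014 dz 3.159
[-0.   0.2 -2.8] 30.3333
```

>>> play_rows --motion '[{"ax":0,"ay":0,"az":0.02,"dx":0.2,"dy":1,"dz":0,"gripper":0},{"ax":0,"ay":0,"az":0,"dx":0.2,"dy":1,"dz":0,"gripper":0},{"ax":0,"ay":0,"az":0,"dx":0,"dy":0,"dz":0.8,"gripper":0},{"ax":0,"ay":0,"az":0,"dx":0,"dy":0,"dz":0.8,"gripper":0},{"ax":0,"ay":0,"az":0,"dx":0,"dy":0,"dz":0.8,"gripper":0},{"ax":0,"ay":0,"az":0,"dx":0,"dy":0,"dz":0.7,"gripper":0},{"ax":0,"ay":0,"az":0,"dx":0,"dy":0,"dz":0,"gripper":0},{"ax":0,"ay":0,"az":0,"dx":0,"dy":0,"dz":0,"gripper":0}]'

```text
clock: 31.0
tool_pos: [0.4749, -0.2956, 0.0617]
tool_rot: [[0.99, -0.14, -0.003], [-0.14, -0.99, 0.003], [-0.004, -0.002, -1.0]]
ft_force: [0.5, -0.2, -2.4]
finger_gap: 0.0298
gripper_force: 30.0
```

```bash
python3 go.py bore 0 .063 .060
```

```text
pose [ 0.4749 -0.2956  0.0617] yaw -0.14 q6 1.03
az tot 0.004 | dx 1.112 dy 0.119 dz 0.083
[ 0.5 -0.2 -2.4] 31.0
```

>>> play_rows --motion '[{"ax":0,"ay":0,"az":0,"dx":0.3,"dy":0.12,"dz":0,"gripper":0},{"ax":0,"ay":0,"az":0,"dx":0.3,"dy":0,"dz":0,"gripper":0},{"ax":0,"ay":0,"az":0,"dx":0.1,"dy":0,"dz":0,"gripper":0},{"ax":0,"ay":0,"az":0,"dx":0,"dy":0,"dz":0,"gripper":0}]'

```text
clock: 31.33
tool_pos: [0.4905, -0.3017, 0.0634]
tool_rot: [[0.99, -0.14, 0.0], [-0.14, -0.99, 0.0], [0.0, -0.0, -1.0]]
ft_force: [0.5, 0.7, -3.7]
finger_gap: 0.0298
gripper_force: 30.0
```

>>> play_rows --motion '[{"ax":0,"ay":0,"az":0,"dx":0.1,"dy":0,"dz":0,"gripper":0},{"ax":0,"ay":0,"az":0,"dx":0.1,"dy":0,"dz":0,"gripper":0},{"ax":0,"ay":0,"az":0,"dx":0,"dy":0,"dz":0,"gripper":0}]'

```text
clock: 31.58
tool_pos: [0.4928, -0.3014, 0.0626]
tool_rot: [[0.99, -0.14, -0.002], [-0.14, -0.99, 0.002], [-0.002, -0.002, -1.0]]
ft_force: [-2.7, 2.2, -5.9]
finger_gap: 0.0297
gripper_force: 30.0
```

>>> play_rows --motion '[{"ax":0,"ay":0,"az":0,"dx":0.1,"dy":0,"dz":0,"gripper":0},{"ax":0,"ay":0,"az":0,"dx":0.1,"dy":0,"dz":0,"gripper":0},{"ax":0,"ay":0,"az":0,"dx":0,"dy":0,"dz":0,"gripper":0}]'

```text
clock: 31.83
tool_pos: [0.495, -0.301, 0.0618]
tool_rot: [[0.99, -0.14, -0.005], [-0.14, -0.99, 0.004], [-0.006, -0.003, -1.0]]
ft_force: [-5.7, 4.3, -7.1]
finger_gap: 0.0298
gripper_force: 30.0
```

Contact came gradually (wedge of the taper, tool still advancing to ~64 mm): chamfered again. Retreat and rack in the middle notch.

>>> play_rows --motion '[{"ax":0,"ay":0,"az":0,"dx":-0.5,"dy":0,"dz":0,"gripper":0},{"ax":0,"ay":0,"az":0,"dx":-0.8,"dy":0,"dz":0,"gripper":0},{"ax":0,"ay":0,"az":0,"dx":0,"dy":0,"dz":-1,"gripper":0},{"ax":0,"ay":0,"az":0,"dx":0,"dy":0,"dz":-1,"gripper":0},{"ax":0,"ay":0,"az":0,"dx":0,"dy":0,"dz":-1,"gripper":0},{"ax":0,"ay":0,"az":0,"dx":0,"dy":0,"dz":-1,"gripper":0},{"ax":0,"ay":0,"az":0,"dx":0,"dy":0,"dz":-1,"gripper":0},{"ax":0,"ay":0,"az":-0.175,"dx":0,"dy":0,"dz":0,"gripper":0},{"ax":0,"ay":0,"az":-0.175,"dx":0,"dy":0,"dz":0,"gripper":0},{"ax":0,"ay":0,"az":-0.175,"dx":0,"dy":0,"dz":0,"gripper":0},{"ax":0,"ay":0,"az":0,"dx":0,"dy":0,"dz":0,"gripper":0}]'

```text
clock: 32.75
tool_pos: [0.473, -0.3006, 0.1643]
tool_rot: [[0.992, 0.124, 0.004], [0.124, -0.992, -0.003], [0.003, 0.003, -1.0]]
ft_force: [-0.6, -0.3, -1.4]
finger_gap: 0.0299
gripper_force: 30.0
```

```bash
python3 go.py 0 0 0 .065
```

```text
pose [ 0.473  -0.3006  0.1643] yaw 0.124 q6 0.76
az tot 0.003 | dx 10.739 dy -16.790 dz 4.966
[-0.6 -0.3 -1.4] 32.75
```

17 rows of dx 0.63, dy −0.988.

>>> play_rows --motion '[{"ax":0,"ay":0,"az":0,"dx":0.63,"dy":-0.988,"dz":0,"gripper":0},{"ax":0,"ay":0,"az":0,"dx":0.63,"dy":-0.988,"dz":0,"gripper":0},{"ax":0,"ay":0,"az":0,"dx":0.63,"dy":-0.988,"dz":0,"gripper":0},{"ax":0,"ay":0,"az":0,"dx":0.63,"dy":-0.988,"dz":0,"gripper":0},{"ax":0,"ay":0,"az":0,"dx":0.63,"dy":-0.988,"dz":0,"gripper":0},{"ax":0,"ay":0,"az":0,"dx":0.63,"dy":-0.988,"dz":0,"gripper":0},{"ax":0,"ay":0,"az":0,"dx":0.63,"dy":-0.988,"dz":0,"gripper":0},{"ax":0,"ay":0,"az":0,"dx":0.63,"dy":-0.988,"dz":0,"gripper":0},{"ax":0,"ay":0,"az":0,"dx":0.63,"dy":-0.988,"dz":0,"gripper":0},{"ax":0,"ay":0,"az":0,"dx":0.63,"dy":-0.988,"dz":0,"gripper":0},{"ax":0,"ay":0,"az":0,"dx":0.63,"dy":-0.988,"dz":0,"gripper":0},{"ax":0,"ay":0,"az":0,"dx":0.63,"dy":-0.988,"dz":0,"gripper":0}]'

```text
clock: 33.75
tool_pos: [0.5947, -0.0449, 0.1637]
tool_rot: [[0.993, 0.118, 0.003], [0.118, -0.993, -0.0], [0.003, 0.001, -1.0]]
ft_force: [-0.0, 0.1, -2.1]
finger_gap: 0.0299
gripper_force: 30.0
```

>>> play_rows --motion '[{"ax":0,"ay":0,"az":0,"dx":0.63,"dy":-0.988,"dz":0,"gripper":0},{"ax":0,"ay":0,"az":0,"dx":0.63,"dy":-0.988,"dz":0,"gripper":0},{"ax":0,"ay":0,"az":0,"dx":0.63,"dy":-0.988,"dz":0,"gripper":0},{"ax":0,"ay":0,"az":0,"dx":0.63,"dy":-0.988,"dz":0,"gripper":0},{"ax":0,"ay":0,"az":0,"dx":0.63,"dy":-0.988,"dz":0,"gripper":0},{"ax":0,"ay":0,"az":0,"dx":0,"dy":0,"dz":0.6,"gripper":0},{"ax":0,"ay":0,"az":0,"dx":0,"dy":0,"dz":0.6,"gripper":0},{"ax":0,"ay":0,"az":0,"dx":0,"dy":0,"dz":0.4,"gripper":0},{"ax":0,"ay":0,"az":0,"dx":0,"dy":0,"dz":0,"gripper":0},{"ax":0,"ay":0,"az":0,"dx":0,"dy":0,"dz":0,"gripper":0}]'

```text
clock: 34.58
tool_pos: [0.6427, 0.0591, 0.1301]
tool_rot: [[0.993, 0.12, -0.002], [0.12, -0.993, -0.0], [-0.002, -0.0, -1.0]]
ft_force: [0.9, -0.3, -2.2]
finger_gap: 0.0296
gripper_force: 30.0
```

```bash
python3 go.py 0 0 0 .065
```

```text
pose [0.6427 0.0591 0.1301] yaw 0.12 q6 1.44
az tot -0.006 | dx 0.114 dy 0.020 dz 3.253
[ 0.9 -0.3 -2.2] 34.5833
```

>>> play_rows --motion '[{"ax":0,"ay":0,"az":0,"dx":0.11,"dy":0,"dz":0.8,"gripper":0},{"ax":0,"ay":0,"az":0,"dx":0,"dy":0,"dz":0.8,"gripper":0},{"ax":0,"ay":0,"az":0,"dx":0,"dy":0,"dz":0.8,"gripper":0},{"ax":0,"ay":0,"az":0,"dx":0,"dy":0,"dz":0.5,"gripper":0},{"ax":0,"ay":0,"az":0,"dx":0,"dy":0,"dz":0.35,"gripper":0},{"ax":0,"ay":0,"az":0,"dx":0,"dy":0,"dz":0,"gripper":0},{"ax":0,"ay":0,"az":0,"dx":0,"dy":0,"dz":0,"gripper":0}]'

```text
clock: 35.17
tool_pos: [0.6461, 0.0601, 0.0663]
tool_rot: [[0.993, 0.121, 0.0], [0.121, -0.993, 0.0], [0.0, -0.0, -1.0]]
ft_force: [0.0, -0.2, -2.5]
finger_gap: 0.0301
gripper_force: 30.0
```

>>> play_rows --motion '[{"ax":0,"ay":0,"az":0,"dx":0,"dy":0,"dz":0,"gripper":0.55},{"ax":0,"ay":0,"az":0,"dx":0,"dy":0,"dz":0,"gripper":0.55},{"ax":0,"ay":0,"az":0,"dx":0,"dy":0,"dz":0,"gripper":0.55},{"ax":0,"ay":0,"az":0,"dx":0,"dy":0,"dz":0,"gripper":0.55},{"ax":0,"ay":0,"az":0,"dx":0,"dy":0,"dz":-0.5,"gripper":0.55},{"ax":0,"ay":0,"az":0,"dx":0,"dy":0,"dz":-1,"gripper":0.55},{"ax":0,"ay":0,"az":0,"dx":0,"dy":0,"dz":-1,"gripper":0.55},{"ax":0,"ay":0,"az":0,"dx":0,"dy":0,"dz":-1,"gripper":0.55},{"ax":0,"ay":0,"az":0,"dx":0,"dy":0,"dz":-1,"gripper":0.55},{"ax":0,"ay":0,"az":0,"dx":0,"dy":0,"dz":0,"gripper":0.7}]'

```text
clock: 36.0
tool_pos: [0.649, 0.0605, 0.1615]
tool_rot: [[0.993, 0.122, 0.008], [0.122, -0.993, 0.0], [0.008, 0.001, -1.0]]
ft_force: [0.5, -0.7, 0.6]
finger_gap: 0.052
gripper_force: 0.0
```

```bash
python3 -c "
from h import *
plan(.4115,.184,.13,-.44)"
```

```text
pose [0.649  0.0605 0.1615] yaw 0.122 q6 1.44
az tot 1.124 | dx -13.376 dy -0.528 dz 1.574
```

>>> play_rows --motion '[{"ax":0,"ay":0,"az":0.225,"dx":0,"dy":0,"dz":0,"gripper":0.7},{"ax":0,"ay":0,"az":0.225,"dx":0,"dy":0,"dz":0,"gripper":0.7},{"ax":0,"ay":0,"az":0.225,"dx":0,"dy":0,"dz":0,"gripper":0.7},{"ax":0,"ay":0,"az":0.225,"dx":0,"dy":0,"dz":0,"gripper":0.7},{"ax":0,"ay":0,"az":0.225,"dx":0,"dy":0,"dz":0,"gripper":0.7},{"ax":0,"ay":0,"az":0,"dx":-0.96,"dy":-0.04,"dz":0,"gripper":0.7},{"ax":0,"ay":0,"az":0,"dx":-0.96,"dy":-0.04,"dz":0,"gripper":0.7},{"ax":0,"ay":0,"az":0,"dx":-0.96,"dy":-0.04,"dz":0,"gripper":0.7},{"ax":0,"ay":0,"az":0,"dx":-0.96,"dy":-0.04,"dz":0,"gripper":0.7},{"ax":0,"ay":0,"az":0,"dx":-0.96,"dy":-0.04,"dz":0,"gripper":0.7},{"ax":0,"ay":0,"az":0,"dx":-0.96,"dy":-0.04,"dz":0,"gripper":0.7},{"ax":0,"ay":0,"az":0,"dx":-0.96,"dy":-0.04,"dz":0,"gripper":0.7}]'

```text
clock: 37.0
tool_pos: [0.5256, 0.1232, 0.1559]
tool_rot: [[0.904, -0.427, -0.0], [-0.427, -0.904, 0.0], [-0.0, 0.0, -1.0]]
ft_force: [0.7, 1.5, 1.0]
finger_gap: 0.0614
gripper_force: 0.0
```

>>> play_rows --motion '[{"ax":0,"ay":0,"az":0,"dx":-0.96,"dy":-0.04,"dz":0,"gripper":0.7},{"ax":0,"ay":0,"az":0,"dx":-0.96,"dy":-0.04,"dz":0,"gripper":0.7},{"ax":0,"ay":0,"az":0,"dx":-0.96,"dy":-0.04,"dz":0,"gripper":0.7},{"ax":0,"ay":0,"az":0,"dx":-0.96,"dy":-0.04,"dz":0.5,"gripper":0.7},{"ax":0,"ay":0,"az":0,"dx":-0.96,"dy":-0.04,"dz":0.5,"gripper":0.7},{"ax":0,"ay":0,"az":0,"dx":-0.96,"dy":-0.04,"dz":0.5,"gripper":0.7},{"ax":0,"ay":0,"az":0,"dx":-0.96,"dy":-0.04,"dz":0,"gripper":0.7},{"ax":0,"ay":0,"az":0,"dx":0,"dy":0,"dz":0,"gripper":0.7},{"ax":0,"ay":0,"az":0,"dx":0,"dy":0,"dz":0,"gripper":0.7}]'

```text
clock: 37.75
tool_pos: [0.407, 0.1854, 0.1261]
tool_rot: [[0.905, -0.425, -0.0], [-0.425, -0.905, -0.0], [-0.0, 0.0, -1.0]]
ft_force: [0.4, -1.3, -0.9]
finger_gap: 0.0612
gripper_force: 0.0
```

```bash
python3 look.py w5
```

```text
(array([0.4472, 0.1622]), -0.447, np.float64(0.124), [np.float64(0.019), np.float64(0.012)], array([255., 140.]))
(array([0.4339, 0.2959]), -0.16, np.float64(0.092), [np.float64(0.012), np.float64(0.02)], array([142., 207.]))
37.75
corrected [0.4496 0.1611]
pose [0.4084 0.1853 0.1264] yaw -0.44 q6 2.28
az tot 0.015 | dx 2.385 dy 0.204 dz 6.070
```

View pics/w5.png

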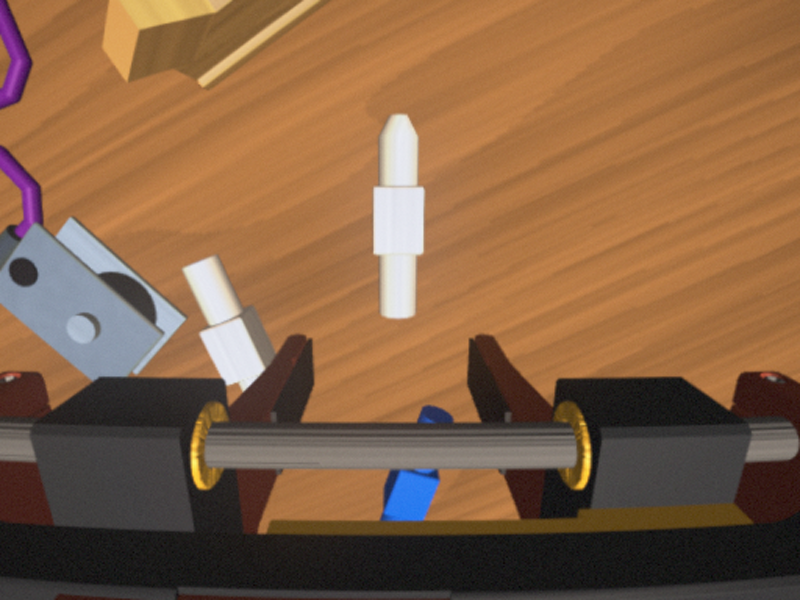

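Pin at (400,220): bare metal, taper at far end (400,120). The knocked pin is at (235,330), close to the pulley (90,300). Grasping.

>>> play_rows --motion '[{"ax":0,"ay":0,"az":0.015,"dx":0.8,"dy":0.07,"dz":0.85,"gripper":0.7},{"ax":0,"ay":0,"az":0,"dx":0.8,"dy":0.07,"dz":0.85,"gripper":0.7},{"ax":0,"ay":0,"az":0,"dx":0.78,"dy":0.06,"dz":0.85,"gripper":0.7},{"ax":0,"ay":0,"az":0,"dx":0,"dy":0,"dz":0.9,"gripper":0.7},{"ax":0,"ay":0,"az":0,"dx":0,"dy":0,"dz":0.9,"gripper":0.7},{"ax":0,"ay":0,"az":0,"dx":0,"dy":0,"dz":0.9,"gripper":0.7},{"ax":0,"ay":0,"az":0,"dx":0,"dy":0,"dz":0.8,"gripper":0.7},{"ax":0,"ay":0,"az":0,"dx":0,"dy":0,"dz":0,"gripper":0},{"ax":0,"ay":0,"az":0,"dx":0,"dy":0,"dz":0,"gripper":0},{"ax":0,"ay":0,"az":0,"dx":0,"dy":0,"dz":0,"gripper":0},{"ax":0,"ay":0,"az":0,"dx":0,"dy":0,"dz":0,"gripper":0},{"ax":0,"ay":0,"az":0,"dx":0,"dy":0,"dz":0,"gripper":0}]'

```text
clock: 38.8
tool_pos: [0.4499, 0.1612, 0.0061]
tool_rot: [[0.901, -0.433, 0.002], [-0.433, -0.901, 0.0], [0.002, -0.001, -1.0]]
ft_force: [-0.3, -2.6, 0.9]
finger_gap: 0.0316
gripper_force: 0.7
```

>>> play_rows --motion '[{"ax":0,"ay":0,"az":0,"dx":0,"dy":0,"dz":0,"gripper":0},{"ax":0,"ay":0,"az":0,"dx":0,"dy":0,"dz":-1,"gripper":0},{"ax":0,"ay":0,"az":0,"dx":0,"dy":0,"dz":-1,"gripper":0},{"ax":0,"ay":0,"az":0,"dx":0,"dy":0,"dz":-1,"gripper":0},{"ax":0,"ay":0,"az":0,"dx":0,"dy":0,"dz":-1,"gripper":0},{"ax":0,"ay":0,"az":0,"dx":0,"dy":0,"dz":-1,"gripper":0},{"ax":0,"ay":0,"az":0,"dx":0,"dy":0,"dz":-1,"gripper":0},{"ax":0,"ay":0,"az":-0.2,"dx":0,"dy":0,"dz":0,"gripper":0},{"ax":0,"ay":0,"az":-0.2,"dx":0,"dy":0,"dz":0,"gripper":0},{"ax":0,"ay":0,"az":-0.21,"dx":0,"dy":0,"dz":0,"gripper":0},{"ax":0,"ay":0,"az":0,"dx":0,"dy":0,"dz":0,"gripper":0},{"ax":0,"ay":0,"az":0,"dx":0,"dy":0,"dz":0,"gripper":0}]'

```text
clock: 39.8
tool_pos: [0.4484, 0.1611, 0.1252]
tool_rot: [[0.989, -0.146, -0.0], [-0.146, -0.989, 0.0], [-0.0, -0.0, -1.0]]
ft_force: [0.5, -0.3, -3.0]
finger_gap: 0.0297
gripper_force: 30.0
```

```bash
python3 go.py bore 0 .085 .060
```

```text
pose [0.4484 0.1611 0.1252] yaw -0.146 q6 1.92
az tot -0.008 | dx 4.556 dy 22.535 dz 3.260
[ 0.5 -0.3 -3. ] 39.8
```

>>> play_rows --motion '[{"ax":0,"ay":0,"az":0,"dx":0.2,"dy":0.98,"dz":0,"gripper":0},{"ax":0,"ay":0,"az":0,"dx":0.2,"dy":0.98,"dz":0,"gripper":0},{"ax":0,"ay":0,"az":0,"dx":0.2,"dy":0.98,"dz":0,"gripper":0},{"ax":0,"ay":0,"az":0,"dx":0.2,"dy":0.98,"dz":0,"gripper":0},{"ax":0,"ay":0,"az":0,"dx":0.2,"dy":0.98,"dz":0,"gripper":0},{"ax":0,"ay":0,"az":0,"dx":0.2,"dy":0.98,"dz":0,"gripper":0},{"ax":0,"ay":0,"az":0,"dx":0.2,"dy":0.98,"dz":0,"gripper":0},{"ax":0,"ay":0,"az":0,"dx":0.2,"dy":0.98,"dz":0,"gripper":0},{"ax":0,"ay":0,"az":0,"dx":0.2,"dy":0.98,"dz":0,"gripper":0},{"ax":0,"ay":0,"az":0,"dx":0.2,"dy":0.98,"dz":0,"gripper":0},{"ax":0,"ay":0,"az":0,"dx":0.2,"dy":0.98,"dz":0,"gripper":0},{"ax":0,"ay":0,"az":0,"dx":0.2,"dy":0.98,"dz":0,"gripper":0}]'

```text
clock: 40.8
tool_pos: [0.4625, -0.0795, 0.125]
tool_rot: [[0.989, -0.146, -0.0], [-0.146, -0.989, 0.0], [-0.0, -0.0, -1.0]]
ft_force: [0.3, -0.1, -3.3]
finger_gap: 0.0298
gripper_force: 30.0
```

>>> play_rows --motion '[{"ax":0,"ay":0,"az":0,"dx":0.2,"dy":0.98,"dz":0,"gripper":0},{"ax":0,"ay":0,"az":0,"dx":0.2,"dy":0.98,"dz":0,"gripper":0},{"ax":0,"ay":0,"az":0,"dx":0.2,"dy":0.98,"dz":0,"gripper":0},{"ax":0,"ay":0,"az":0,"dx":0.2,"dy":0.98,"dz":0,"gripper":0},{"ax":0,"ay":0,"az":0,"dx":0.2,"dy":0.98,"dz":0,"gripper":0},{"ax":0,"ay":0,"az":0,"dx":0.2,"dy":0.98,"dz":0,"gripper":0},{"ax":0,"ay":0,"az":0,"dx":0.2,"dy":0.98,"dz":0,"gripper":0},{"ax":0,"ay":0,"az":0,"dx":0.2,"dy":0.98,"dz":0,"gripper":0},{"ax":0,"ay":0,"az":0,"dx":0.2,"dy":0.98,"dz":0,"gripper":0},{"ax":0,"ay":0,"az":0,"dx":0.2,"dy":0.98,"dz":0,"gripper":0},{"ax":0,"ay":0,"az":0,"dx":0.2,"dy":0.98,"dz":0,"gripper":0},{"ax":0,"ay":0,"az":0,"dx":0,"dy":0,"dz":0.4,"gripper":0}]'

```text
clock: 41.8
tool_pos: [0.4774, -0.303, 0.1183]
tool_rot: [[0.989, -0.148, 0.004], [-0.148, -0.989, -0.005], [0.004, 0.004, -1.0]]
ft_force: [1.5, -0.4, -1.8]
finger_gap: 0.0298
gripper_force: 30.0
```

>>> play_rows --motion '[{"ax":0,"ay":0,"az":0,"dx":0,"dy":0,"dz":0.8,"gripper":0},{"ax":0,"ay":0,"az":0,"dx":0,"dy":0,"dz":0.8,"gripper":0},{"ax":0,"ay":0,"az":0,"dx":0,"dy":0,"dz":0.8,"gripper":0},{"ax":0,"ay":0,"az":0,"dx":0,"dy":0,"dz":0.4,"gripper":0},{"ax":0,"ay":0,"az":0,"dx":0,"dy":0,"dz":0,"gripper":0},{"ax":0,"ay":0,"az":0,"dx":0,"dy":0,"dz":0,"gripper":0},{"ax":0,"ay":0,"az":0,"dx":0,"dy":0,"dz":0,"gripper":0}]'

```text
clock: 42.38
tool_pos: [0.476, -0.2984, 0.0617]
tool_rot: [[0.99, -0.143, 0.001], [-0.143, -0.99, -0.0], [0.001, 0.0, -1.0]]
ft_force: [-0.8, -0.4, -2.6]
finger_gap: 0.0298
gripper_force: 30.0
```

```bash
python3 go.py bore 0 .063 .060
```

```text
pose [ 0.476  -0.2984  0.0617] yaw -0.144 q6 1.03
az tot -0.003 | dx 1.039 dy -0.012 dz 0.083
[-0.8 -0.4 -2.6] 42.3833
```

>>> play_rows --motion '[{"ax":0,"ay":0,"az":0,"dx":0.3,"dy":-0.07,"dz":0.15,"gripper":0},{"ax":0,"ay":0,"az":0,"dx":0.3,"dy":0,"dz":0,"gripper":0},{"ax":0,"ay":0,"az":0,"dx":0,"dy":0,"dz":0,"gripper":0}]'

```text
clock: 42.63
tool_pos: [0.4898, -0.2994, 0.0588]
tool_rot: [[0.99, -0.143, 0.003], [-0.143, -0.99, -0.002], [0.003, 0.001, -1.0]]
ft_force: [0.2, -0.5, -2.0]
finger_gap: 0.0303
gripper_force: 30.0
```

>>> play_rows --motion '[{"ax":0,"ay":0,"az":0,"dx":0.12,"dy":0,"dz":0,"gripper":0},{"ax":0,"ay":0,"az":0,"dx":0.12,"dy":0,"dz":0,"gripper":0},{"ax":0,"ay":0,"az":0,"dx":0,"dy":0,"dz":0,"gripper":0}]'

```text
clock: 42.88
tool_pos: [0.4931, -0.2995, 0.0582]
tool_rot: [[0.99, -0.143, 0.001], [-0.143, -0.99, -0.0], [0.001, 0.0, -1.0]]
ft_force: [-0.8, 0.3, -2.6]
finger_gap: 0.0297
gripper_force: 30.0
```

>>> play_rows --motion '[{"ax":0,"ay":0,"az":0,"dx":0.1,"dy":0,"dz":0,"gripper":0},{"ax":0,"ay":0,"az":0,"dx":0.1,"dy":0,"dz":0,"gripper":0},{"ax":0,"ay":0,"az":0,"dx":0,"dy":0,"dz":0,"gripper":0}]'

```text
clock: 43.13
tool_pos: [0.4963, -0.2998, 0.0581]
tool_rot: [[0.99, -0.143, -0.0], [-0.143, -0.99, 0.0], [-0.0, -0.0, -1.0]]
ft_force: [-1.2, 0.0, -0.8]
finger_gap: 0.0299
gripper_force: 30.0
```

Slipped in ~9 mm freely: chamfered. Rack at the next notch.

>>> play_rows --motion '[{"ax":0,"ay":0,"az":0,"dx":-0.5,"dy":0,"dz":0,"gripper":0},{"ax":0,"ay":0,"az":0,"dx":-0.8,"dy":0,"dz":0,"gripper":0},{"ax":0,"ay":0,"az":0,"dx":0,"dy":0,"dz":-1,"gripper":0},{"ax":0,"ay":0,"az":0,"dx":0,"dy":0,"dz":-1,"gripper":0},{"ax":0,"ay":0,"az":0,"dx":0,"dy":0,"dz":-1,"gripper":0},{"ax":0,"ay":0,"az":0,"dx":0,"dy":0,"dz":-1,"gripper":0},{"ax":0,"ay":0,"az":0,"dx":0,"dy":0,"dz":-1,"gripper":0},{"ax":0,"ay":0,"az":-0.177,"dx":0,"dy":0,"dz":0,"gripper":0},{"ax":0,"ay":0,"az":-0.177,"dx":0,"dy":0,"dz":0,"gripper":0},{"ax":0,"ay":0,"az":-0.177,"dx":0,"dy":0,"dz":0,"gripper":0},{"ax":0,"ay":0,"az":0,"dx":0,"dy":0,"dz":0,"gripper":0}]'

```text
clock: 44.05
tool_pos: [0.4697, -0.2958, 0.158]
tool_rot: [[0.992, 0.125, -0.0], [0.125, -0.992, 0.0], [-0.0, -0.0, -1.0]]
ft_force: [0.2, -0.2, -3.5]
finger_gap: 0.0301
gripper_force: 30.0
```

```bash
python3 go.py 1 0 0 .065
```

```text
pose [ 0.4697 -0.2958  0.158 ] yaw 0.125 q6 0.76
az tot 0.005 | dx 10.873 dy -20.030 dz 4.651
[ 0.2 -0.2 -3.5] 44.05
```

>>> play_rows --motion '[{"ax":0,"ay":0,"az":0,"dx":0.518,"dy":-0.954,"dz":0,"gripper":0},{"ax":0,"ay":0,"az":0,"dx":0.518,"dy":-0.954,"dz":0,"gripper":0},{"ax":0,"ay":0,"az":0,"dx":0.518,"dy":-0.954,"dz":0,"gripper":0},{"ax":0,"ay":0,"az":0,"dx":0.518,"dy":-0.954,"dz":0,"gripper":0},{"ax":0,"ay":0,"az":0,"dx":0.518,"dy":-0.954,"dz":0,"gripper":0},{"ax":0,"ay":0,"az":0,"dx":0.518,"dy":-0.954,"dz":0,"gripper":0},{"ax":0,"ay":0,"az":0,"dx":0.518,"dy":-0.954,"dz":0,"gripper":0},{"ax":0,"ay":0,"az":0,"dx":0.518,"dy":-0.954,"dz":0,"gripper":0},{"ax":0,"ay":0,"az":0,"dx":0.518,"dy":-0.954,"dz":0,"gripper":0},{"ax":0,"ay":0,"az":0,"dx":0.518,"dy":-0.954,"dz":0,"gripper":0},{"ax":0,"ay":0,"az":0,"dx":0.518,"dy":-0.954,"dz":0,"gripper":0},{"ax":0,"ay":0,"az":0,"dx":0.518,"dy":-0.954,"dz":0,"gripper":0}]'

```text
clock: 45.05
tool_pos: [0.5656, -0.0527, 0.1577]
tool_rot: [[0.993, 0.119, -0.001], [0.119, -0.993, 0.0], [-0.001, -0.0, -1.0]]
ft_force: [-0.0, 0.2, -2.4]
finger_gap: 0.0298
gripper_force: 30.0
```

>>> play_rows --motion '[{"ax":0,"ay":0,"az":0,"dx":0.518,"dy":-0.954,"dz":0,"gripper":0},{"ax":0,"ay":0,"az":0,"dx":0.518,"dy":-0.954,"dz":0,"gripper":0},{"ax":0,"ay":0,"az":0,"dx":0.518,"dy":-0.954,"dz":0,"gripper":0},{"ax":0,"ay":0,"az":0,"dx":0.518,"dy":-0.954,"dz":0,"gripper":0},{"ax":0,"ay":0,"az":0,"dx":0.518,"dy":-0.954,"dz":0,"gripper":0},{"ax":0,"ay":0,"az":0,"dx":0.518,"dy":-0.954,"dz":0,"gripper":0},{"ax":0,"ay":0,"az":0,"dx":0.518,"dy":-0.954,"dz":0,"gripper":0},{"ax":0,"ay":0,"az":0,"dx":0.518,"dy":-0.954,"dz":0,"gripper":0},{"ax":0,"ay":0,"az":0,"dx":0.518,"dy":-0.954,"dz":0,"gripper":0},{"ax":0,"ay":0,"az":0,"dx":0,"dy":0,"dz":0.6,"gripper":0},{"ax":0,"ay":0,"az":0,"dx":0,"dy":0,"dz":0.6,"gripper":0},{"ax":0,"ay":0,"az":0,"dx":0,"dy":0,"dz":0,"gripper":0}]'

```text
clock: 46.05
tool_pos: [0.6346, 0.1273, 0.1306]
tool_rot: [[0.993, 0.121, -0.006], [0.121, -0.993, -0.001], [-0.006, 0.0, -1.0]]
ft_force: [-0.6, -0.4, -4.2]
finger_gap: 0.03
gripper_force: 30.0
```

>>> play_rows --motion '[{"ax":0,"ay":0,"az":0,"dx":0,"dy":0,"dz":0,"gripper":0}]'

```text
clock: 46.13
tool_pos: [0.6356, 0.127, 0.1323]
tool_rot: [[0.993, 0.12, -0.004], [0.12, -0.993, -0.001], [-0.004, 0.0, -1.0]]
ft_force: [-1.2, -0.9, -1.5]
finger_gap: 0.0297
gripper_force: 30.0
```

```bash
python3 go.py 1 0 0 .065
```

```text
pose [0.6356 0.127  0.1323] yaw 0.121 q6 1.54
az tot -0.005 | dx 0.049 dy -0.068 dz 3.365
[-1.2 -0.9 -1.5] 46.1333
```

>>> play_rows --motion '[{"ax":0,"ay":0,"az":0,"dx":0.05,"dy":-0.07,"dz":0.8,"gripper":0},{"ax":0,"ay":0,"az":0,"dx":0,"dy":0,"dz":0.8,"gripper":0},{"ax":0,"ay":0,"az":0,"dx":0,"dy":0,"dz":0.8,"gripper":0},{"ax":0,"ay":0,"az":0,"dx":0,"dy":0,"dz":0.5,"gripper":0},{"ax":0,"ay":0,"az":0,"dx":0,"dy":0,"dz":0.45,"gripper":0},{"ax":0,"ay":0,"az":0,"dx":0,"dy":0,"dz":0,"gripper":0},{"ax":0,"ay":0,"az":0,"dx":0,"dy":0,"dz":0,"gripper":0}]'

```text
clock: 46.72
tool_pos: [0.6384, 0.1292, 0.0671]
tool_rot: [[0.993, 0.121, -0.001], [0.121, -0.993, -0.0], [-0.001, -0.0, -1.0]]
ft_force: [0.7, -0.6, -2.5]
finger_gap: 0.0298
gripper_force: 30.0
```

>>> play_rows --motion '[{"ax":0,"ay":0,"az":0,"dx":0,"dy":0,"dz":0,"gripper":0.55},{"ax":0,"ay":0,"az":0,"dx":0,"dy":0,"dz":0,"gripper":0.55},{"ax":0,"ay":0,"az":0,"dx":0,"dy":0,"dz":0,"gripper":0.55},{"ax":0,"ay":0,"az":0,"dx":0,"dy":0,"dz":0,"gripper":0.55},{"ax":0,"ay":0,"az":0,"dx":0,"dy":0,"dz":-0.5,"gripper":0.55},{"ax":0,"ay":0,"az":0,"dx":0,"dy":0,"dz":-1,"gripper":0.55},{"ax":0,"ay":0,"az":0,"dx":0,"dy":0,"dz":-1,"gripper":0.55},{"ax":0,"ay":0,"az":0,"dx":0,"dy":0,"dz":-1,"gripper":0.55},{"ax":0,"ay":0,"az":0,"dx":0,"dy":0,"dz":-1,"gripper":0.55},{"ax":0,"ay":0,"az":0,"dx":0,"dy":0,"dz":0,"gripper":0.6}]'

```text
clock: 47.55
tool_pos: [0.6416, 0.1301, 0.1625]
tool_rot: [[0.992, 0.122, 0.008], [0.122, -0.993, 0.001], [0.008, 0.0, -1.0]]
ft_force: [-0.0, 1.2, 0.4]
finger_gap: 0.0512
gripper_force: 0.0
```

```bash
python3 -c "
from h import *
plan(.374,.302,.13,-.084)"
```

```text
pose [0.6416 0.1301 0.1625] yaw 0.123 q6 1.54
az tot 0.413 | dx -14.054 dy -7.444 dz 1.627
```

>>> play_rows --motion '[{"ax":0,"ay":0,"az":0.207,"dx":0,"dy":0,"dz":0,"gripper":0.6},{"ax":0,"ay":0,"az":0.207,"dx":0,"dy":0,"dz":0,"gripper":0.6},{"ax":0,"ay":0,"az":0,"dx":-0.94,"dy":-0.5,"dz":0,"gripper":0.6},{"ax":0,"ay":0,"az":0,"dx":-0.94,"dy":-0.5,"dz":0,"gripper":0.6},{"ax":0,"ay":0,"az":0,"dx":-0.94,"dy":-0.5,"dz":0,"gripper":0.6},{"ax":0,"ay":0,"az":0,"dx":-0.94,"dy":-0.5,"dz":0,"gripper":0.6},{"ax":0,"ay":0,"az":0,"dx":-0.94,"dy":-0.5,"dz":0,"gripper":0.6},{"ax":0,"ay":0,"az":0,"dx":-0.94,"dy":-0.5,"dz":0,"gripper":0.6},{"ax":0,"ay":0,"az":0,"dx":-0.94,"dy":-0.5,"dz":0,"gripper":0.6},{"ax":0,"ay":0,"az":0,"dx":-0.94,"dy":-0.5,"dz":0,"gripper":0.6},{"ax":0,"ay":0,"az":0,"dx":-0.94,"dy":-0.5,"dz":0,"gripper":0.6},{"ax":0,"ay":0,"az":0,"dx":-0.94,"dy":-0.5,"dz":0,"gripper":0.6}]'

```text
clock: 48.55
tool_pos: [0.4585, 0.2456, 0.157]
tool_rot: [[0.996, -0.085, -0.0], [-0.085, -0.996, 0.0], [-0.0, -0.0, -1.0]]
ft_force: [0.2, 0.7, 0.3]
finger_gap: 0.0529
gripper_force: 0.0
```

>>> play_rows --motion '[{"ax":0,"ay":0,"az":0,"dx":-0.94,"dy":-0.5,"dz":0,"gripper":0.6},{"ax":0,"ay":0,"az":0,"dx":-0.94,"dy":-0.5,"dz":0,"gripper":0.6},{"ax":0,"ay":0,"az":0,"dx":-0.94,"dy":-0.5,"dz":0.5,"gripper":0.6},{"ax":0,"ay":0,"az":0,"dx":-0.94,"dy":-0.5,"dz":0.5,"gripper":0.6},{"ax":0,"ay":0,"az":0,"dx":-0.94,"dy":-0.5,"dz":0.5,"gripper":0.6},{"ax":0,"ay":0,"az":0,"dx":0,"dy":0,"dz":0,"gripper":0.6},{"ax":0,"ay":0,"az":0,"dx":0,"dy":0,"dz":0,"gripper":0.6}]'

```text
clock: 49.13
tool_pos: [0.369, 0.3029, 0.1267]
tool_rot: [[0.997, -0.082, -0.001], [-0.082, -0.997, -0.001], [-0.001, 0.001, -1.0]]
ft_force: [-0.4, 0.2, 0.5]
finger_gap: 0.0525
gripper_force: 0.0
```

```bash
python3 look.py w6
```

```text
(array([0.4195, 0.2914]), -0.088, np.float64(0.123), [np.float64(0.012), np.float64(0.019)], array([258., 131.]))
49.1333
corrected [0.4222 0.2912]
pose [0.3705 0.303  0.1272] yaw -0.083 q6 2.2
az tot 0.009 | dx 2.629 dy 0.362 dz 6.112
```

View pics/w6.png

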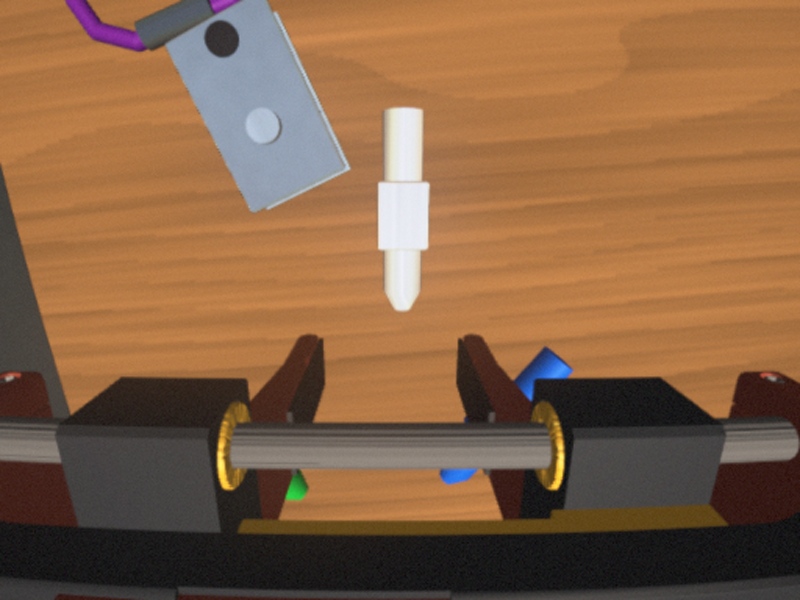

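Last pin at (403,215): bare metal, taper towards the robot (403,305), so it needs turning. The pulley corner (350,168) is clear of the left finger's path (x≈338–360, rows 200–233).

>>> play_rows --motion '[{"ax":0,"ay":0,"az":0.01,"dx":0.88,"dy":0.12,"dz":0.6,"gripper":0.6},{"ax":0,"ay":0,"az":0,"dx":0.88,"dy":0.12,"dz":0.6,"gripper":0.6},{"ax":0,"ay":0,"az":0,"dx":0.87,"dy":0.12,"dz":0.6,"gripper":0.6},{"ax":0,"ay":0,"az":0,"dx":0,"dy":0,"dz":0.9,"gripper":0.6},{"ax":0,"ay":0,"az":0,"dx":0,"dy":0,"dz":0.9,"gripper":0.6},{"ax":0,"ay":0,"az":0,"dx":0,"dy":0,"dz":0.9,"gripper":0.6},{"ax":0,"ay":0,"az":0,"dx":0,"dy":0,"dz":0.9,"gripper":0.6},{"ax":0,"ay":0,"az":0,"dx":0,"dy":0,"dz":0.7,"gripper":0.6},{"ax":0,"ay":0,"az":0,"dx":0,"dy":0,"dz":0,"gripper":0},{"ax":0,"ay":0,"az":0,"dx":0,"dy":0,"dz":0,"gripper":0},{"ax":0,"ay":0,"az":0,"dx":0,"dy":0,"dz":0,"gripper":0},{"ax":0,"ay":0,"az":0,"dx":0,"dy":0,"dz":0,"gripper":0}]'

```text
clock: 50.18
tool_pos: [0.4232, 0.2914, 0.0062]
tool_rot: [[0.996, -0.09, 0.002], [-0.09, -0.996, 0.001], [0.002, -0.001, -1.0]]
ft_force: [-0.2, -0.1, -2.2]
finger_gap: 0.0297
gripper_force: 30.5
```

>>> play_rows --motion '[{"ax":0,"ay":0,"az":0,"dx":0,"dy":0,"dz":0,"gripper":0},{"ax":0,"ay":0,"az":0,"dx":0,"dy":0,"dz":0,"gripper":0},{"ax":0,"ay":0,"az":0,"dx":0,"dy":0,"dz":-1,"gripper":0},{"ax":0,"ay":0,"az":0,"dx":0,"dy":0,"dz":-1,"gripper":0},{"ax":0,"ay":0,"az":0,"dx":0,"dy":0,"dz":-1,"gripper":0},{"ax":0,"ay":0,"az":0,"dx":0,"dy":0,"dz":-1,"gripper":0},{"ax":0,"ay":0,"az":0,"dx":0,"dy":0,"dz":-1,"gripper":0},{"ax":0,"ay":0,"az":0,"dx":0,"dy":0,"dz":-1,"gripper":0},{"ax":0,"ay":0,"az":0,"dx":0,"dy":0,"dz":0,"gripper":0},{"ax":0,"ay":0,"az":0,"dx":0,"dy":0,"dz":0,"gripper":0}]'

```text
clock: 51.02
tool_pos: [0.4225, 0.2916, 0.126]
tool_rot: [[0.996, -0.089, 0.002], [-0.089, -0.996, 0.001], [0.002, -0.002, -1.0]]
ft_force: [0.9, 0.0, -2.8]
finger_gap: 0.0295
gripper_force: 30.0
```

```bash
python3 go.py bore 1 .085 .060
```

```text
pose [0.4225 0.2916 0.126 ] yaw -0.09 q6 2.13
az tot -6.178 | dx -6.763 dy -28.809 dz 3.299
[ 0.9  0.  -2.8] 51.0167
```

>>> play_rows --motion '[{"ax":0,"ay":0,"az":-0.238,"dx":0,"dy":0,"dz":0,"gripper":0},{"ax":0,"ay":0,"az":-0.238,"dx":0,"dy":0,"dz":0,"gripper":0},{"ax":0,"ay":0,"az":-0.238,"dx":0,"dy":0,"dz":0,"gripper":0},{"ax":0,"ay":0,"az":-0.238,"dx":0,"dy":0,"dz":0,"gripper":0},{"ax":0,"ay":0,"az":-0.238,"dx":0,"dy":0,"dz":0,"gripper":0},{"ax":0,"ay":0,"az":-0.238,"dx":0,"dy":0,"dz":0,"gripper":0},{"ax":0,"ay":0,"az":-0.238,"dx":0,"dy":0,"dz":0,"gripper":0},{"ax":0,"ay":0,"az":-0.238,"dx":0,"dy":0,"dz":0,"gripper":0},{"ax":0,"ay":0,"az":-0.238,"dx":0,"dy":0,"dz":0,"gripper":0},{"ax":0,"ay":0,"az":-0.238,"dx":0,"dy":0,"dz":0,"gripper":0},{"ax":0,"ay":0,"az":-0.238,"dx":0,"dy":0,"dz":0,"gripper":0},{"ax":0,"ay":0,"az":-0.238,"dx":0,"dy":0,"dz":0,"gripper":0}]'

```text
clock: 52.02
tool_pos: [0.4206, 0.2906, 0.1233]
tool_rot: [[0.225, 0.974, -0.003], [0.974, -0.225, -0.001], [-0.002, -0.003, -1.0]]
ft_force: [0.1, 0.6, -3.5]
finger_gap: 0.0299
gripper_force: 30.0
```

>>> play_rows --motion '[{"ax":0,"ay":0,"az":-0.238,"dx":0,"dy":0,"dz":0,"gripper":0},{"ax":0,"ay":0,"az":-0.238,"dx":0,"dy":0,"dz":0,"gripper":0},{"ax":0,"ay":0,"az":-0.238,"dx":0,"dy":0,"dz":0,"gripper":0},{"ax":0,"ay":0,"az":-0.238,"dx":0,"dy":0,"dz":0,"gripper":0},{"ax":0,"ay":0,"az":-0.238,"dx":0,"dy":0,"dz":0,"gripper":0},{"ax":0,"ay":0,"az":-0.238,"dx":0,"dy":0,"dz":0,"gripper":0},{"ax":0,"ay":0,"az":-0.238,"dx":0,"dy":0,"dz":0,"gripper":0},{"ax":0,"ay":0,"az":-0.238,"dx":0,"dy":0,"dz":0,"gripper":0},{"ax":0,"ay":0,"az":-0.238,"dx":0,"dy":0,"dz":0,"gripper":0},{"ax":0,"ay":0,"az":-0.238,"dx":0,"dy":0,"dz":0,"gripper":0},{"ax":0,"ay":0,"az":-0.238,"dx":0,"dy":0,"dz":0,"gripper":0},{"ax":0,"ay":0,"az":-0.238,"dx":0,"dy":0,"dz":0,"gripper":0}]'

```text
clock: 53.02
tool_pos: [0.4206, 0.2905, 0.1233]
tool_rot: [[-0.933, 0.361, -0.003], [0.361, 0.933, -0.001], [0.002, -0.002, -1.0]]
ft_force: [0.1, 0.1, -2.4]
finger_gap: 0.0298
gripper_force: 30.0
```

>>> play_rows --motion '[{"ax":0,"ay":0,"az":-0.238,"dx":0,"dy":0,"dz":0,"gripper":0},{"ax":0,"ay":0,"az":-0.238,"dx":0,"dy":0,"dz":0,"gripper":0},{"ax":0,"ay":0,"az":0,"dx":-0.234,"dy":-0.993,"dz":0,"gripper":0},{"ax":0,"ay":0,"az":0,"dx":-0.234,"dy":-0.993,"dz":0,"gripper":0},{"ax":0,"ay":0,"az":0,"dx":-0.234,"dy":-0.993,"dz":0,"gripper":0},{"ax":0,"ay":0,"az":0,"dx":-0.234,"dy":-0.993,"dz":0,"gripper":0},{"ax":0,"ay":0,"az":0,"dx":-0.234,"dy":-0.993,"dz":0,"gripper":0},{"ax":0,"ay":0,"az":0,"dx":-0.234,"dy":-0.993,"dz":0,"gripper":0},{"ax":0,"ay":0,"az":0,"dx":-0.234,"dy":-0.993,"dz":0,"gripper":0},{"ax":0,"ay":0,"az":0,"dx":-0.234,"dy":-0.993,"dz":0,"gripper":0},{"ax":0,"ay":0,"az":0,"dx":-0.234,"dy":-0.993,"dz":0,"gripper":0},{"ax":0,"ay":0,"az":0,"dx":-0.234,"dy":-0.993,"dz":0,"gripper":0}]'

```text
clock: 54.02
tool_pos: [0.4397, 0.087, 0.1236]
tool_rot: [[-0.991, 0.137, -0.003], [0.137, 0.991, 0.0], [0.003, -0.0, -1.0]]
ft_force: [0.9, 0.7, -1.4]
finger_gap: 0.0297
gripper_force: 30.0
```

>>> play_rows --motion '[{"ax":0,"ay":0,"az":0,"dx":-0.234,"dy":-0.993,"dz":0,"gripper":0},{"ax":0,"ay":0,"az":0,"dx":-0.234,"dy":-0.993,"dz":0,"gripper":0},{"ax":0,"ay":0,"az":0,"dx":-0.234,"dy":-0.993,"dz":0,"gripper":0},{"ax":0,"ay":0,"az":0,"dx":-0.234,"dy":-0.993,"dz":0,"gripper":0},{"ax":0,"ay":0,"az":0,"dx":-0.234,"dy":-0.993,"dz":0,"gripper":0},{"ax":0,"ay":0,"az":0,"dx":-0.234,"dy":-0.993,"dz":0,"gripper":0},{"ax":0,"ay":0,"az":0,"dx":-0.234,"dy":-0.993,"dz":0,"gripper":0},{"ax":0,"ay":0,"az":0,"dx":-0.234,"dy":-0.993,"dz":0,"gripper":0},{"ax":0,"ay":0,"az":0,"dx":-0.234,"dy":-0.993,"dz":0,"gripper":0},{"ax":0,"ay":0,"az":0,"dx":-0.234,"dy":-0.993,"dz":0,"gripper":0},{"ax":0,"ay":0,"az":0,"dx":-0.234,"dy":-0.993,"dz":0,"gripper":0},{"ax":0,"ay":0,"az":0,"dx":-0.234,"dy":-0.993,"dz":0,"gripper":0}]'

```text
clock: 55.02
tool_pos: [0.4629, -0.1561, 0.1234]
tool_rot: [[-0.991, 0.137, -0.003], [0.137, 0.991, 0.002], [0.003, 0.001, -1.0]]
ft_force: [0.6, 0.5, -1.9]
finger_gap: 0.0299
gripper_force: 30.0
```

>>> play_rows --motion '[{"ax":0,"ay":0,"az":0,"dx":-0.234,"dy":-0.993,"dz":0,"gripper":0},{"ax":0,"ay":0,"az":0,"dx":-0.234,"dy":-0.993,"dz":0,"gripper":0},{"ax":0,"ay":0,"az":0,"dx":-0.234,"dy":-0.993,"dz":0,"gripper":0},{"ax":0,"ay":0,"az":0,"dx":-0.234,"dy":-0.993,"dz":0,"gripper":0},{"ax":0,"ay":0,"az":0,"dx":-0.234,"dy":-0.993,"dz":0,"gripper":0},{"ax":0,"ay":0,"az":0,"dx":-0.234,"dy":-0.993,"dz":0,"gripper":0},{"ax":0,"ay":0,"az":0,"dx":0,"dy":0,"dz":0,"gripper":0},{"ax":0,"ay":0,"az":0,"dx":0,"dy":0,"dz":0,"gripper":0}]'

```text
clock: 55.68
tool_pos: [0.4748, -0.2777, 0.1234]
tool_rot: [[-0.99, 0.139, -0.002], [0.139, 0.99, 0.002], [0.002, 0.002, -1.0]]
ft_force: [0.4, 0.8, -2.5]
finger_gap: 0.0294
gripper_force: 30.0
```

```bash
python3 go.py bore 1 .085 .059
```

```text
pose [ 0.4748 -0.2777  0.1234] yaw 3.003 q6 -2.09
az tot 0.006 | dx -0.147 dy -1.005 dz 3.218
[ 0.4  0.8 -2.5] 55.6833
```

>>> play_rows --motion '[{"ax":0,"ay":0,"az":0,"dx":-0.1,"dy":-0.96,"dz":0,"gripper":0},{"ax":0,"ay":0,"az":0,"dx":0,"dy":0,"dz":0.8,"gripper":0},{"ax":0,"ay":0,"az":0,"dx":0,"dy":0,"dz":0.8,"gripper":0},{"ax":0,"ay":0,"az":0,"dx":0,"dy":0,"dz":0.8,"gripper":0},{"ax":0,"ay":0,"az":0,"dx":0,"dy":0,"dz":0.8,"gripper":0},{"ax":0,"ay":0,"az":0,"dx":0,"dy":0,"dz":0,"gripper":0},{"ax":0,"ay":0,"az":0,"dx":0,"dy":0,"dz":0,"gripper":0},{"ax":0,"ay":0,"az":0,"dx":0,"dy":0,"dz":0,"gripper":0}]'

```text
clock: 56.35
tool_pos: [0.4749, -0.2962, 0.0612]
tool_rot: [[-0.991, 0.136, -0.0], [0.136, 0.991, 0.001], [0.001, 0.001, -1.0]]
ft_force: [0.3, -0.9, -2.1]
finger_gap: 0.0296
gripper_force: 30.0
```

```bash
python3 go.py bore 1 .063 .059
```

```text
pose [ 0.4749 -0.2962  0.0612] yaw 3.005 q6 -2.12
az tot 0.011 | dx -1.109 dy -0.090 dz 0.110
[ 0.3 -0.9 -2.1] 56.35
```

>>> play_rows --motion '[{"ax":0,"ay":0,"az":0,"dx":-0.3,"dy":-0.06,"dz":0.1,"gripper":0},{"ax":0,"ay":0,"az":0,"dx":-0.36,"dy":0,"dz":0,"gripper":0},{"ax":0,"ay":0,"az":0,"dx":0,"dy":0,"dz":0,"gripper":0}]'

```text
clock: 56.6
tool_pos: [0.4901, -0.3008, 0.06]
tool_rot: [[-0.991, 0.137, 0.002], [0.137, 0.991, -0.001], [-0.003, -0.001, -1.0]]
ft_force: [-0.4, -0.2, -0.5]
finger_gap: 0.0297
gripper_force: 30.0
```

>>> play_rows --motion '[{"ax":0,"ay":0,"az":0,"dx":-0.12,"dy":0,"dz":0,"gripper":0},{"ax":0,"ay":0,"az":0,"dx":-0.12,"dy":0,"dz":0,"gripper":0},{"ax":0,"ay":0,"az":0,"dx":0,"dy":0,"dz":0,"gripper":0}]'

```text
clock: 56.85
tool_pos: [0.4907, -0.3002, 0.0593]
tool_rot: [[-0.991, 0.136, -0.004], [0.136, 0.991, 0.001], [0.004, 0.0, -1.0]]
ft_force: [-9.0, 0.5, 6.3]
finger_gap: 0.0299
gripper_force: 30.0
```

>>> play_rows --motion '[{"ax":0,"ay":0,"az":0,"dx":-0.1,"dy":0,"dz":0,"gripper":0},{"ax":0,"ay":0,"az":0,"dx":-0.1,"dy":0,"dz":0,"gripper":0},{"ax":0,"ay":0,"az":0,"dx":0,"dy":0,"dz":0,"gripper":0}]'

```text
clock: 57.1
tool_pos: [0.4922, -0.3001, 0.0588]
tool_rot: [[-0.991, 0.136, -0.008], [0.136, 0.991, 0.003], [0.009, 0.001, -1.0]]
ft_force: [-11.9, -1.0, 6.8]
finger_gap: 0.0296
gripper_force: 30.0
```

Blocked at ~68 mm, but with a 6 N upward force: maybe the pin sits low in the bore rather than being square-ended. Back off, raise 3 mm, press again.

>>> play_rows --motion '[{"ax":0,"ay":0,"az":0,"dx":0.4,"dy":0,"dz":0,"gripper":0},{"ax":0,"ay":0,"az":0,"dx":0.2,"dy":0,"dz":-0.14,"gripper":0},{"ax":0,"ay":0,"az":0,"dx":0,"dy":0,"dz":0,"gripper":0},{"ax":0,"ay":0,"az":0,"dx":0,"dy":0,"dz":0,"gripper":0}]'

```text
clock: 57.43
tool_pos: [0.4853, -0.2998, 0.0623]
tool_rot: [[-0.991, 0.137, 0.001], [0.137, 0.991, -0.001], [-0.001, -0.0, -1.0]]
ft_force: [-0.0, 0.4, -2.7]
finger_gap: 0.0299
gripper_force: 30.0
```

>>> play_rows --motion '[{"ax":0,"ay":0,"az":0,"dx":-0.2,"dy":0,"dz":0,"gripper":0},{"ax":0,"ay":0,"az":0,"dx":-0.2,"dy":0,"dz":0,"gripper":0},{"ax":0,"ay":0,"az":0,"dx":0,"dy":0,"dz":0,"gripper":0}]'

```text
clock: 57.68
tool_pos: [0.4921, -0.3, 0.0609]
tool_rot: [[-0.991, 0.136, -0.003], [0.136, 0.991, 0.001], [0.003, 0.001, -1.0]]
ft_force: [-2.2, -1.1, -5.9]
finger_gap: 0.0301
gripper_force: 30.0
```

>>> play_rows --motion '[{"ax":0,"ay":0,"az":0,"dx":-0.1,"dy":0,"dz":0,"gripper":0},{"ax":0,"ay":0,"az":0,"dx":-0.1,"dy":0,"dz":0,"gripper":0},{"ax":0,"ay":0,"az":0,"dx":0,"dy":0,"dz":0,"gripper":0}]'

```text
clock: 57.93
tool_pos: [0.4933, -0.3002, 0.0604]
tool_rot: [[-0.991, 0.136, -0.007], [0.136, 0.991, 0.002], [0.007, 0.001, -1.0]]
ft_force: [-10.5, -1.9, -5.2]
finger_gap: 0.0297
gripper_force: 30.0
```

With the height moved 2 mm the vertical force flipped sign and it went deeper: it's a taper wedging in the bore, and the stop (66 mm) fits a grasp ~3 mm off centre (an earlier look also put the pin's middle there). A square end would have stopped 9 mm earlier, so chamfered. Rack it in the last notch.

>>> play_rows --motion '[{"ax":0,"ay":0,"az":0,"dx":0.5,"dy":0,"dz":0,"gripper":0},{"ax":0,"ay":0,"az":0,"dx":0.8,"dy":0,"dz":0,"gripper":0},{"ax":0,"ay":0,"az":0,"dx":0,"dy":0,"dz":-1,"gripper":0},{"ax":0,"ay":0,"az":0,"dx":0,"dy":0,"dz":-1,"gripper":0},{"ax":0,"ay":0,"az":0,"dx":0,"dy":0,"dz":-1,"gripper":0},{"ax":0,"ay":0,"az":0,"dx":0,"dy":0,"dz":-1,"gripper":0},{"ax":0,"ay":0,"az":0,"dx":0,"dy":0,"dz":-1,"gripper":0},{"ax":0,"ay":0,"az":-0.172,"dx":0,"dy":0,"dz":0,"gripper":0},{"ax":0,"ay":0,"az":-0.172,"dx":0,"dy":0,"dz":0,"gripper":0},{"ax":0,"ay":0,"az":-0.172,"dx":0,"dy":0,"dz":0,"gripper":0},{"ax":0,"ay":0,"az":0,"dx":0,"dy":0,"dz":0,"gripper":0}]'

```text
clock: 58.85
tool_pos: [0.472, -0.298, 0.1627]
tool_rot: [[-0.992, -0.124, 0.003], [-0.124, 0.992, -0.001], [-0.003, -0.002, -1.0]]
ft_force: [-0.5, 0.1, -2.9]
finger_gap: 0.0299
gripper_force: 30.0
```

```bash
python3 go.py 2 1 .003 .065
```

```text
pose [ 0.472  -0.298   0.1627] yaw -3.018 q6 -2.38
az tot 0.002 | dx -10.624 dy 23.653 dz 4.884
[-0.5  0.1 -2.9] 58.85
```

24 rows of dx −0.443, dy 0.986.

>>> play_rows --motion '[{"ax":0,"ay":0,"az":0,"dx":-0.443,"dy":0.986,"dz":0,"gripper":0},{"ax":0,"ay":0,"az":0,"dx":-0.443,"dy":0.986,"dz":0,"gripper":0},{"ax":0,"ay":0,"az":0,"dx":-0.443,"dy":0.986,"dz":0,"gripper":0},{"ax":0,"ay":0,"az":0,"dx":-0.443,"dy":0.986,"dz":0,"gripper":0},{"ax":0,"ay":0,"az":0,"dx":-0.443,"dy":0.986,"dz":0,"gripper":0},{"ax":0,"ay":0,"az":0,"dx":-0.443,"dy":0.986,"dz":0,"gripper":0},{"ax":0,"ay":0,"az":0,"dx":-0.443,"dy":0.986,"dz":0,"gripper":0},{"ax":0,"ay":0,"az":0,"dx":-0.443,"dy":0.986,"dz":0,"gripper":0},{"ax":0,"ay":0,"az":0,"dx":-0.443,"dy":0.986,"dz":0,"gripper":0},{"ax":0,"ay":0,"az":0,"dx":-0.443,"dy":0.986,"dz":0,"gripper":0},{"ax":0,"ay":0,"az":0,"dx":-0.443,"dy":0.986,"dz":0,"gripper":0},{"ax":0,"ay":0,"az":0,"dx":-0.443,"dy":0.986,"dz":0,"gripper":0}]'

```text
clock: 59.85
tool_pos: [0.5489, -0.0486, 0.1622]
tool_rot: [[-0.993, -0.117, 0.002], [-0.117, 0.993, 0.0], [-0.002, 0.0, -1.0]]
ft_force: [0.7, 0.6, -1.8]
finger_gap: 0.0299
gripper_force: 30.0
```

>>> play_rows --motion '[{"ax":0,"ay":0,"az":0,"dx":-0.443,"dy":0.986,"dz":0,"gripper":0},{"ax":0,"ay":0,"az":0,"dx":-0.443,"dy":0.986,"dz":0,"gripper":0},{"ax":0,"ay":0,"az":0,"dx":-0.443,"dy":0.986,"dz":0,"gripper":0},{"ax":0,"ay":0,"az":0,"dx":-0.443,"dy":0.986,"dz":0,"gripper":0},{"ax":0,"ay":0,"az":0,"dx":-0.443,"dy":0.986,"dz":0,"gripper":0},{"ax":0,"ay":0,"az":0,"dx":-0.443,"dy":0.986,"dz":0,"gripper":0},{"ax":0,"ay":0,"az":0,"dx":-0.443,"dy":0.986,"dz":0,"gripper":0},{"ax":0,"ay":0,"az":0,"dx":-0.443,"dy":0.986,"dz":0,"gripper":0},{"ax":0,"ay":0,"az":0,"dx":-0.443,"dy":0.986,"dz":0,"gripper":0},{"ax":0,"ay":0,"az":0,"dx":-0.443,"dy":0.986,"dz":0,"gripper":0},{"ax":0,"ay":0,"az":0,"dx":-0.443,"dy":0.986,"dz":0,"gripper":0},{"ax":0,"ay":0,"az":0,"dx":-0.443,"dy":0.986,"dz":0,"gripper":0}]'

```text
clock: 60.85
tool_pos: [0.6257, 0.1994, 0.1621]
tool_rot: [[-0.993, -0.118, 0.001], [-0.118, 0.993, 0.001], [-0.001, 0.001, -1.0]]
ft_force: [-0.0, -0.5, -1.6]
finger_gap: 0.0294
gripper_force: 30.0
```

>>> play_rows --motion '[{"ax":0,"ay":0,"az":0,"dx":0,"dy":0,"dz":0.8,"gripper":0},{"ax":0,"ay":0,"az":0,"dx":0,"dy":0,"dz":0.7,"gripper":0},{"ax":0,"ay":0,"az":0,"dx":0,"dy":0,"dz":0,"gripper":0},{"ax":0,"ay":0,"az":0,"dx":0,"dy":0,"dz":0,"gripper":0}]'

```text
clock: 61.18
tool_pos: [0.6245, 0.1981, 0.1313]
tool_rot: [[-0.993, -0.119, -0.001], [-0.119, 0.993, 0.0], [0.001, 0.0, -1.0]]
ft_force: [0.1, -0.6, -1.9]
finger_gap: 0.03
gripper_force: 30.0
```

```bash
python3 go.py 2 1 .003 .065
```

```text
pose [0.6245 0.1981 0.1313] yaw -3.022 q6 -1.49
az tot -0.008 | dx -0.016 dy -0.027 dz 3.314
[ 0.1 -0.6 -1.9] 61.1833
```

Lower, release, lift, then clear the arm towards the robot for a look.

>>> play_rows --motion '[{"ax":0,"ay":0,"az":0,"dx":0,"dy":0,"dz":0.8,"gripper":0},{"ax":0,"ay":0,"az":0,"dx":0,"dy":0,"dz":0.8,"gripper":0},{"ax":0,"ay":0,"az":0,"dx":0,"dy":0,"dz":0.8,"gripper":0},{"ax":0,"ay":0,"az":0,"dx":0,"dy":0,"dz":0.5,"gripper":0},{"ax":0,"ay":0,"az":0,"dx":0,"dy":0,"dz":0.4,"gripper":0},{"ax":0,"ay":0,"az":0,"dx":0,"dy":0,"dz":0,"gripper":0},{"ax":0,"ay":0,"az":0,"dx":0,"dy":0,"dz":0,"gripper":0}]'

```text
clock: 61.77
tool_pos: [0.6253, 0.1979, 0.0662]
tool_rot: [[-0.993, -0.12, 0.0], [-0.12, 0.993, 0.0], [-0.0, 0.0, -1.0]]
ft_force: [0.7, -0.8, -2.6]
finger_gap: 0.0295
gripper_force: 30.0
```

>>> play_rows --motion '[{"ax":0,"ay":0,"az":0,"dx":0,"dy":0,"dz":0,"gripper":0.55},{"ax":0,"ay":0,"az":0,"dx":0,"dy":0,"dz":0,"gripper":0.55},{"ax":0,"ay":0,"az":0,"dx":0,"dy":0,"dz":0,"gripper":0.55},{"ax":0,"ay":0,"az":0,"dx":0,"dy":0,"dz":0,"gripper":0.55},{"ax":0,"ay":0,"az":0,"dx":0,"dy":0,"dz":-0.5,"gripper":0.55},{"ax":0,"ay":0,"az":0,"dx":0,"dy":0,"dz":-1,"gripper":0.55},{"ax":0,"ay":0,"az":0,"dx":0,"dy":0,"dz":-1,"gripper":0.55},{"ax":0,"ay":0,"az":0,"dx":0,"dy":0,"dz":-1,"gripper":0.55},{"ax":0,"ay":0,"az":0,"dx":0,"dy":0,"dz":-1,"gripper":0.55},{"ax":0,"ay":0,"az":0,"dx":1,"dy":0,"dz":-1,"gripper":0.55},{"ax":0,"ay":0,"az":0,"dx":1,"dy":0,"dz":-1,"gripper":0.55},{"ax":0,"ay":0,"az":0,"dx":1,"dy":0,"dz":-1,"gripper":0.55}]'

```text
clock: 62.77
tool_pos: [0.5648, 0.1905, 0.2177]
tool_rot: [[-0.993, -0.12, 0.001], [-0.12, 0.993, 0.0], [-0.001, 0.0, -1.0]]
ft_force: [-0.7, 0.0, 0.9]
finger_gap: 0.0481
gripper_force: 0.0
```

>>> play_rows --motion '[{"ax":0,"ay":0,"az":0,"dx":1,"dy":0,"dz":0,"gripper":0.55},{"ax":0,"ay":0,"az":0,"dx":1,"dy":0,"dz":0,"gripper":0.55},{"ax":0,"ay":0,"az":0,"dx":1,"dy":0,"dz":0,"gripper":0.55},{"ax":0,"ay":0,"az":0,"dx":1,"dy":0,"dz":0,"gripper":0.55},{"ax":0,"ay":0,"az":0,"dx":1,"dy":0,"dz":0,"gripper":0.55},{"ax":0,"ay":0,"az":0,"dx":1,"dy":0,"dz":0,"gripper":0.55},{"ax":0,"ay":0,"az":0,"dx":1,"dy":0,"dz":0,"gripper":0.55},{"ax":0,"ay":0,"az":0,"dx":0,"dy":0,"dz":0,"gripper":0.55},{"ax":0,"ay":0,"az":0,"dx":0,"dy":0,"dz":0,"gripper":0.55}]'

```text
clock: 63.52
tool_pos: [0.4263, 0.1738, 0.2168]
tool_rot: [[-0.993, -0.121, 0.002], [-0.121, 0.993, 0.0], [-0.002, 0.0, -1.0]]
ft_force: [0.6, 0.3, -0.4]
finger_gap: 0.0479
gripper_force: 0.0
```

Run:
```python
from h import *
import h
im=ctrl.snapshot("top"); C=cam("top")
cv2.imwrite("pics/t9.png",cv2.resize(im[70:240,110:340,::-1],(800,591),interpolation=cv2.INTER_CUBIC))
u0=h.unproj; h.unproj=lambda C,p,z:u0(C,p,.072)
w=.123
for p in pins("top",im,C,60):
    d=p[0]-np.array([.645,.059]); print('rack x,y',(d@[np.cos(w),np.sin(w)]).round(4),(d@[-np.sin(w),np.cos(w)]).round(4),'ang',round(p[1]-w,3),p[2:4])
s=ctrl.sense(); print(s['clock'],s['tool_pos'].round(3))
for cm in("top","scene"):
    ctrl.snapshot(cm); print([np.round(d['xyz'],3).tolist() for d in ctrl.place_of(cm,"pin1")])
```

```text
rack x,y 0.0028 0.1382 ang -0.011 (np.float64(0.121), [np.float64(0.017), np.float64(0.009)])
rack x,y -0.0008 0.0679 ang -0.012 (np.float64(0.121), [np.float64(0.017), np.float64(0.009)])
rack x,y 0.0046 -0.0025 ang -0.001 (np.float64(0.121), [np.float64(0.014), np.float64(0.009)])
rack x,y -0.0003 -0.0735 ang 0.009 (np.float64(0.119), [np.float64(0.017), np.float64(0.009)])
rack x,y 0.0021 -0.1387 ang -0.013 (np.float64(0.12), [np.float64(0.017), np.float64(0.009)])
63.5667 [0.427 0.174 0.217]
[[0.249, -0.287, 0.011], [0.66, -0.081, 0.074], [0.627, 0.198, 0.071], [0.398, -0.422, 0.017], [0.65, 0.057, 0.072], [0.649, -0.012, 0.072], [0.64, 0.128, 0.073], [0.267, 0.424, 0.016]]
[[0.636, 0.126, 0.071], [0.264, 0.422, 0.016], [0.665, -0.082, 0.075], [0.647, 0.057, 0.071], [0.654, -0.008, 0.072], [0.271, 0.239, 0.016], [0.249, -0.282, 0.01], [0.632, 0.196, 0.072], [0.402, -0.424, 0.021]]
```

View pics/t9.png

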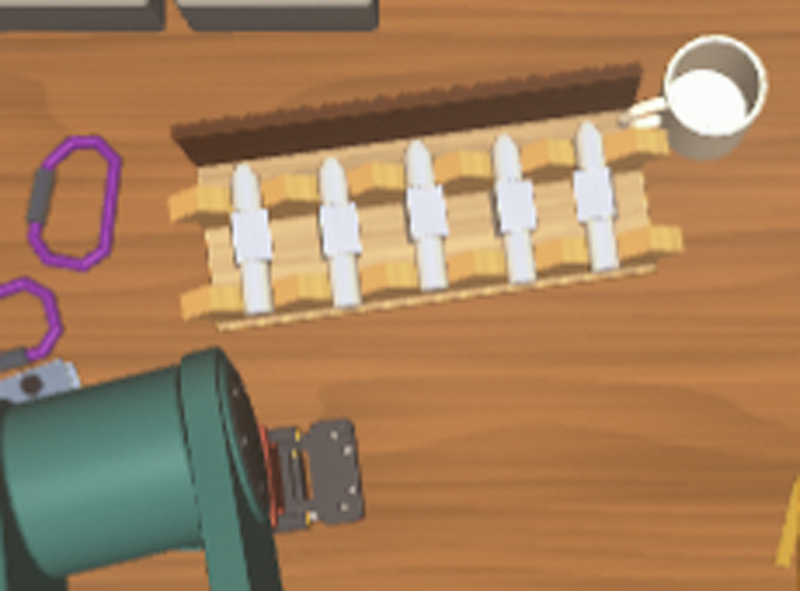

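All five pins sit one to a notch, tapered ends at (245,170), (332,165), (418,147), (507,143) and (590,128) towards the fence. They are centred within 5 mm, heights 71–75 mm, aligned within 0.013 rad. The robot is clear.

```bash
python3 -c "
from plant import ctrl
print(ctrl.sign_off())"
```

```text
the job is handed in; nothing more can be done
None
```

All five pins were pressed into the gauge bore, then racked one to a notch with the chamfered end towards the fence; the last picture shows them about centred and fully down, and the job is handed in (no verdict was returned).

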